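# Load the dental lab's bench oven and shut it

## Task

Load the bench oven for the next casting: pour all the alloy balls from the white scoop into the small pan of the drawn-out tray and stand every steel-ringed casting mould upright on the floor of the tray's larger compartment, then slide the tray fully home and push the door shut until it snaps onto its catch. Stand the empty scoop back upright on its round cork mat, near the middle, and do not knock over the plaster model or the jar.

Things in the scene. Friction and masses are not known exactly. Their poses are not given: they have to be found in the camera images.
- oven: White bench oven, fixed, 320 mm wide, 145 high, 240 deep, plus a grey control section 90 mm wide on its right (-y). Origin on the bench below the middle of the chamber's front plane; x points into the oven, y to its left (hinge side). Chamber 295 mm wide, 30 to 118 mm above the bench; the roof above it (118 to 145 mm) starts at the front plane.
- tray (a joint): Steel tray on runners in the oven, 285 mm wide, 156 mm long front to back. Joint in m: 0 = fully home in the oven, grows as it is drawn out towards the robot, 0.165 = fully out. Starts drawn out, stays where left (about 3 N to slide). With the tool upright, push high on its tab so that the gripper's body clears the roof. Its floor is 38 mm above the bench.
- tray_front (a point): Outer face of the upright push tab in the middle of the tray's front plate, 100 mm above the bench. Plate: 285 mm wide, 6 mm thick, 32 to 78 mm above the bench; the tab on it is 100 mm wide and reaches 112 mm. When the tray is home this face stands 16 mm in front of the oven's front plane (the hollow door closes over it). Axes as the oven's.
- bay (a point): Middle of the floor of the tray's larger compartment (on the hinge side), where the moulds stand. Inside 140 mm (x, front to back) by 170 mm (y). Walls: 40 mm high at the front, the back and towards the pan, 16 mm on the hinge side. Axes as the oven's. Room for four moulds in two by two.
- pan (a point): Middle of the floor of the tray's smaller compartment, for the alloy balls. Inside 140 mm (x) by 100 mm (y), walls 40 mm high all round. Axes as the oven's.
- door (a joint): Oven door: white panel 318 x 118 mm, 18 thick plus a 20 mm rim inside, 24 to 142 mm above the bench; bar handle 28 mm from its free edge. Upright hinge at the oven's left (+y). Joint in rad: 0 shut, grows as it swings towards the robot; starts at 1.5 to 1.9, stays where left. In the last 0.07 rad its nub meets a sprung ball catch: about 10 N snaps it past, then the catch holds it shut.
- door_hinge (a point): Point on the door's hinge axis, 83 mm above the bench, in the middle of the panel's thickness. The axes turn with the door: y points from the free edge to the hinge (the panel runs from here 318 mm along -y), x points into the oven when shut; the outer face is at x = -9 mm.
- scoop: White ceramic pouring scoop: an open trough 115 mm long, 60 wide, 50 high, walls 3 mm, floor 5 mm. Three walls are upright; the fourth, the pouring end, is a ramp rising at 38 degrees from the floor to the spout edge. Origin at the underside, in the middle of the width; x points to the spout (edge at x = 65 mm, back wall at -50 mm), z up. Holds the balls; grip it across its sides near the origin.
- mat: Round cork mat, 150 mm across, 4 mm thick, fixed to the bench, the scoop's place. Origin at the centre of its underside.
- model: Bystander: terracotta-coloured dental plaster model, 62 x 56 mm, 40 mm high with a row of white teeth. Origin at the centre of its underside.
- waxjar: Bystander: low jar with a white cap, 54 mm across, 55 mm high. Origin at the centre of its underside.
- mould1: Casting mould: steel ring filled with plaster, an upright cylinder 48 mm across and 60 mm high, 0.25 kg or so, with a small dark hole in the middle of its white top. Origin at the centre of its underside, z up. Two to four moulds are there.
- mould2: Casting mould: steel ring filled with plaster, an upright cylinder 48 mm across and 60 mm high, 0.25 kg or so, with a small dark hole in the middle of its white top. Origin at the centre of its underside, z up. Two to four moulds are there.
- mould3: Casting mould: steel ring filled with plaster, an upright cylinder 48 mm across and 60 mm high, 0.25 kg or so, with a small dark hole in the middle of its white top. Origin at the centre of its underside, z up. Two to four moulds are there.
- mould4: Casting mould: steel ring filled with plaster, an upright cylinder 48 mm across and 60 mm high, 0.25 kg or so, with a small dark hole in the middle of its white top. Origin at the centre of its underside, z up. Two to four moulds are there.
- ball1: Alloy ball, bare metal, 18 mm across, 25 g, in the scoop at the start. Origin at its centre. Three to six balls are there.
- ball2: Alloy ball, bare metal, 18 mm across, 25 g, in the scoop at the start. Origin at its centre. Three to six balls are there.
- ball3: Alloy ball, bare metal, 18 mm across, 25 g, in the scoop at the start. Origin at its centre. Three to six balls are there.
- ball4: Alloy ball, bare metal, 18 mm across, 25 g, in the scoop at the start. Origin at its centre. Three to six balls are there.
- ball5: Alloy ball, bare metal, 18 mm across, 25 g, in the scoop at the start. Origin at its centre. Three to six balls are there.
- ball6: Alloy ball, bare metal, 18 mm across, 25 g, in the scoop at the start. Origin at its centre. Three to six balls are there.

How it is judged:
By the outcome, as a careful person would: the job done as asked, in the order asked, and still so for the second after the job is handed in, with the robot touching nothing.
Of mould1, mould2, mould3, mould4 only 2 to 4 are there at a start; the rules pass over those that are not, and their reading is None.
Of ball1, ball2, ball3, ball4, ball5, ball6 only 3 to 6 are there at a start; the rules pass over those that are not, and their reading is None.
At some moment in a run one of mould1, mould2, mould3, mould4 may be knocked a few centimetres aside while the robot is not near it.
It also fails if it takes over 210 s, if anything falls off the work surface, if the arm or the gripper's body presses on something with over 40 N, if the wrist force passes 120 N, or if a joint passes its speed limit or range.

## Robot

A 6-joint arm with a two-finger parallel gripper is mounted at the origin on the work surface. World frame = base frame: x ahead of the robot, y to its left, z up, the work surface at z = 0. Lengths are in m, angles in rad, forces in N, time in s.
With the tool pointing down it reaches from about 0.35 to 0.85 m from the base axis. Payload 8.1 kg.
Tool frame: the origin (TCP) lies on the centre line of the jaws, within the pads' length; the fingertips stand 22 mm ahead of it and the grasp point (between the pads) lies 3 mm ahead of it; z points along the fingers, y is the line along which they close (so a half turn about z gives the same grasp; the last joint's range is limited). The gripper opens to 93 mm and grips with 3 to 60 N. Pads are 15 mm wide; open, the fingers measure 128 mm over their backs; the gripper's body (75 mm by 188 mm) begins 65 mm behind the grasp point.
Start: joints at [1.112, 0.13, 1.488, -0, 1.523, -0.085], TCP at [0.219, 0.559, 0.241] pointing down, gripper open.
Joint ranges: [-2.96, 2.96], [-0.89, 2.26], [0.02, 2.5], [-1.34, 4.48], [0, 2.73], [-2.66, 2.66]. Speed limits (rad/s): [2.39, 2.39, 2.79, 3.14, 3.14, 3.14].

## Interface

Orientations are given as a rotation vector (axis times angle).
In Python, from plant import robot gives the robot as it stands.
- The arm moves only by the shell command python3 inch.py 'ROWS' [FORCE]. ROWS is a JSON list of rows, 1 to 20 of them, each of 5 numbers: the finger opening in m, then dx, dy, dz in m, then a turn about the tool's z in rad; each row shifts and turns the commanded pose from where the row before left it, along the tool's axes as they then stand; what a row does not reach is not made up. A row lasts 1/10 s, in which the tool goes at most 0.05 m and 0.15 rad, less where a joint would pass 70% of its speed; a pose out of reach is approached as far as the arm can. The fingers move at their own pace and stop on an object; FORCE is the grip in N (left out, the last holds). Time passes only in rows, so rows that do not move let the fingers close. It prints the time, the measured TCP pose, the force, the opening and the grip force at its end.
- robot.read_state(): the state, without advancing time (a new reading comes with each control period).
- robot.read_camera(name): name is "scene" or "top" or "wrist"; returns a dict with "image" (420x560x3 uint8, red, green, blue), "fx", "fy", "cx", "cy" (pixels), "R" (3x3) and "t" (3): a world point X has camera coordinates R X + t. Camera axes: x right, y down, z forward; pixel columns grow to the right and rows downward; lengths in m; the calibration is good to about 2 mm. A picture is of the moment at which its call begins. There is no depth.
- robot.close_job(): hands the job in; it is judged then, once.
The state is a dict: "t": time; "q": joint angles; "dq": joint speeds; "joint_torque": joint torques, N m; "tool_pos": TCP position; "orientation": TCP orientation; "force": force on the tool from outside, world axes, zero at the start; "wrist_torque": the same for the moment, N m; "opening": finger opening in m; "gripper_force": force on a finger pad.
Only numpy, scipy, OpenCV 4.12 (cv2) and the standard library are available. Lean on these libraries where they do the work, as an engineer would, in place of code of your own. Each camera call takes 0.05 s, during which the arm holds its last target. There are 200 camera calls.

## Working session

There is one attempt and no reset: what is moved stays moved. The work goes in short steps, Python scripts to look and compute and a shell command to move; the robot and the scene stay as the last step left them, time stands still between calls to the robot, and variables do not carry over. Pictures are saved under pics/ and viewed, at most 14 in all, crops included, and the job is handed in when it is done.

```bash
ls; mkdir -p pics
cat > h.py <<'E'
import numpy as np, cv2
from plant import robot
from scipy.spatial.transform import Rotation as Ro
def shot(n,fn):
    c=robot.read_camera(n); cv2.imwrite('pics/'+fn+'.png',cv2.cvtColor(np.asarray(c['image']),cv2.COLOR_RGB2BGR)); 
    np.savez('pics/'+fn+'.npz',**{k:np.asarray(v) for k,v in c.items()}); return c
def load(fn): return dict(np.load('pics/'+fn+'.npz'))
def ray(c,u,v):
    R=np.asarray(c['R']);t=np.asarray(c['t']); d=R.T@np.array([(u-c['cx'])/c['fx'],(v-c['cy'])/c['fy'],1]); return -R.T@t,d
def onz(c,u,v,z):
    o,d=ray(c,u,v); return o+d*(z-o[2])/d[2]
def proj(c,X):
    p=np.asarray(c['R'])@np.asarray(X)+c['t']; return c['fx']*p[0]/p[2]+c['cx'],c['fy']*p[1]/p[2]+c['cy']
E
python3 - <<'E'
from h import *
np.set_printoptions(precision=4,suppress=True)
s=robot.read_state();print(s)
for n in("scene","top"):
    c=shot(n,n+'0');print(n,ray(c,280,210),c['fx'])
E
```

```text
inch.py
pics
plant.py
{'t': 0.0, 'q': array([ 1.1116,  0.1312,  1.4893, -0.    ,  1.523 , -0.0854]), 'dq': array([ 0.0011,  0.0005,  0.0009, -0.0017,  0.0006,  0.0011]), 'joint_torque': array([ -0.0002, -55.9847, -49.1754,   0.0768,   0.0354,  -0.0001]), 'tool_pos': array([0.2188, 0.5581, 0.2396]), 'orientation': array([-0.5837, -3.0864,  0.0028]), 'force': array([-0.3736,  0.7001, -0.2283]), 'wrist_torque': array([ 0.0282, -0.015 , -0.0104]), 'gripper_force': 0.0, 'opening': 0.09315159963301305}
scene (array([ 1.1518, -0.1768,  0.7749]), array([-0.6417,  0.0875, -0.7622])) 389.5359722635558
top (array([ 0.4931, -0.0747,  1.198 ]), array([ 0.0672, -0.0071, -0.9978])) 469.7659126850081
```

View pics/top0.png

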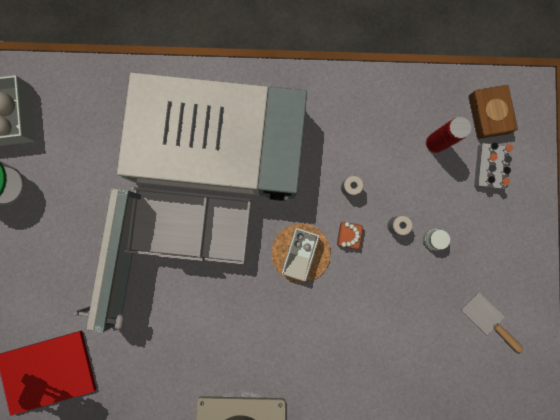

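View pics/scene0.png

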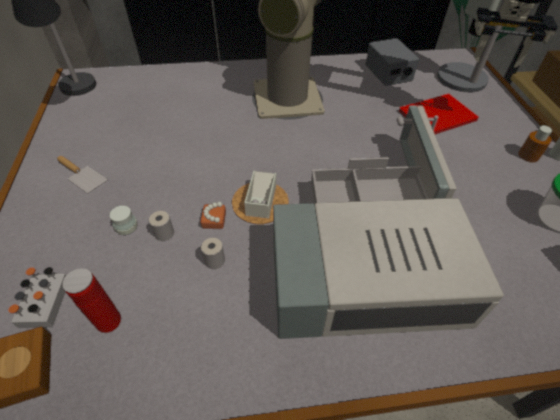

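Run:
```python
from h import *
np.set_printoptions(precision=4,suppress=True)
im=cv2.imread('pics/top0.png'); 
cv2.imwrite('pics/c1.png',cv2.resize(im[165:340,80:260],None,fx=3.4,fy=3.4,interpolation=cv2.INTER_CUBIC))
cv2.imwrite('pics/c2.png',cv2.resize(im[170:290,260:460],None,fx=4,fy=4,interpolation=cv2.INTER_CUBIC))
c=load('top0');s=load('scene0')
print('tcp',proj(c,robot.read_state()['tool_pos']),proj(s,robot.read_state()['tool_pos']))
for a,b in (((354,185),(212,246)),((402,226),(160,218))):
    print(onz(c,*a,.06),onz(s,*b,.06))
```

```text
tcp (np.float64(-48.43969059936251), np.float64(372.1170915707705)) (np.float64(498.06435292013236), np.float64(56.4471838183926))
[ 0.6359 -0.2618  0.06  ] [ 0.6356 -0.258   0.06  ]
[ 0.539  -0.3801  0.06  ] [ 0.5401 -0.3774  0.06  ]
```

View pics/c1.png

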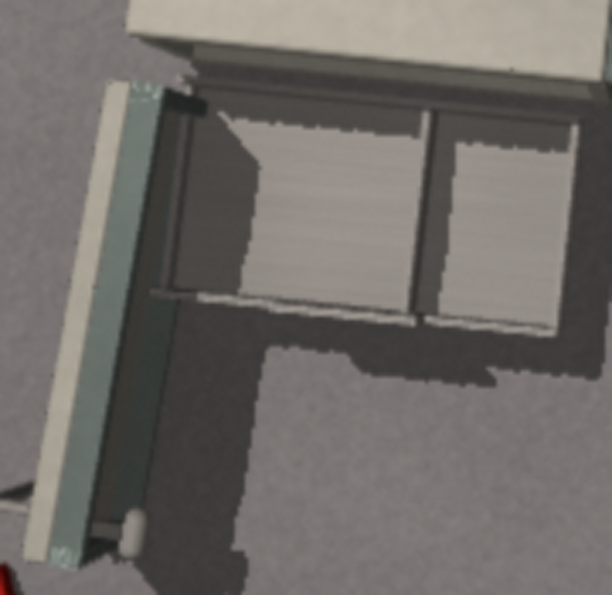

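View pics/c2.png

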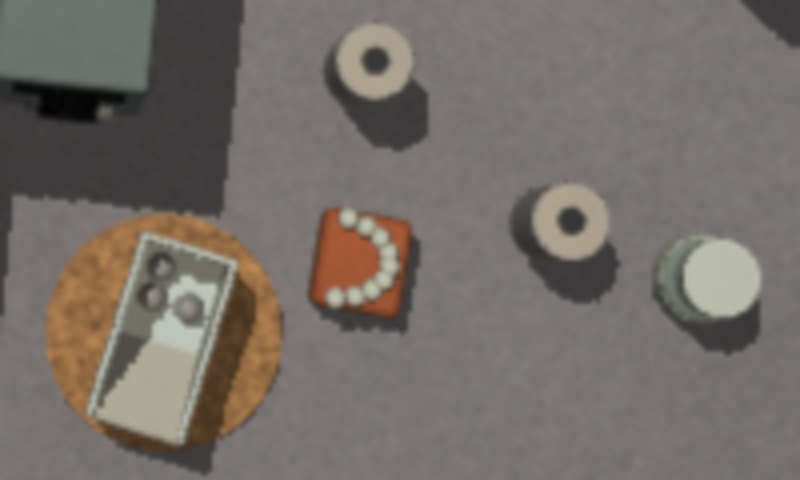

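Run:
```python
from h import *
np.set_printoptions(precision=4,suppress=True)
c=load('top0');s=load('scene0')
f=lambda x,y,z:onz(c,80+x/3.4,165+y/3.4,z)
g=lambda x,y,z:onz(c,260+x/4,170+y/4,z)
def pr(n,*p):
    print(n,*[q[:2] for q in p]); 
    if len(p)==2:
        d=p[1]-p[0];print('   len',np.linalg.norm(d),'ang',np.degrees(np.arctan2(d[1],d[0])))
pr('roof',f(128,33,.145),f(603,82,.145))
pr('rooffull',onz(c,137,74,.145),onz(c,267,86,.145))
pr('plate',f(150,293,.078),f(555,334,.078))
pr('panwall',f(577,125,.078),f(557,333,.078))
pr('divider',f(428,112,.078),f(412,313,.078))
pr('leftwall',f(192,115,.054),f(170,288,.054))
pr('back',f(200,87,.078),f(578,122,.078))
pr('door outer',f(108,82,.142),f(25,560,.142))
pr('door inner rim',f(162,90,.142),f(80,568,.142))
pr('moulds',g(375,60,.06),g(571,221,.06))
pr('mat',g(165,332,.004)); pr('matw',g(46,332,.004),g(284,332,.004))
pr('scoop back',g(144,233,.05),g(237,263,.05))
pr('scoop front',g(90,412,.05),g(184,443,.05))
pr('scoop L',g(144,233,.05),g(90,412,.05))
pr('model',g(363,262,.04),g(345,216,.045)); pr('jar',g(722,278,.055))
# mats in scene
cv2.imwrite('pics/s1.png',cv2.resize(cv2.imread('pics/scene0.png')[90:290,190:460],None,fx=2.9,fy=2.9,interpolation=cv2.INTER_CUBIC))
```

```text
roof [0.6334 0.2851] [ 0.6097 -0.0299]
   len 0.31590637472766353 ang -94.30411408255722
rooffull [0.8667 0.2535] [ 0.8479 -0.0447]
   len 0.2987271438006742 ang -93.6164051566133
plate [0.4608 0.283 ] [0.4399 0.0009]
   len 0.2829141713602295 ang -94.23640852191288
panwall [ 0.5862 -0.0097] [ 0.4406 -0.0005]
   len 0.1459036346693211 ang 176.3688497992857
divider [0.5924 0.0952] [0.4518 0.1008]
   len 0.14079491418658316 ang 177.72194275260765
leftwall [0.5877 0.2674] [0.464  0.2767]
   len 0.12405493223878623 ang 175.68702371673965
back [0.6056 0.2556] [ 0.5883 -0.0104]
   len 0.26654331041388196 ang -93.70917107244972
door outer [0.6008 0.2976] [0.2888 0.334 ]
   len 0.31411353606700015 ang 173.3338358750124
door inner rim [0.5964 0.2617] [0.2846 0.2984]
   len 0.31403085580161577 ang 173.2978275532599
moulds [ 0.6359 -0.2612] [ 0.5408 -0.3819]
   len 0.15363445442522453 ang -128.2060596566178
mat [ 0.4659 -0.1399]
matw [ 0.4639 -0.0647] [ 0.4679 -0.2153]
   len 0.15067591510681133 ang -88.4762501760301
scoop back [ 0.5268 -0.1231] [ 0.51   -0.1804]
   len 0.05961523906672582 ang -106.3115547567671
scoop front [ 0.4175 -0.0931] [ 0.4004 -0.1505]
   len 0.05992038793698663 ang -106.61543721489299
scoop L [ 0.5268 -0.1231] [ 0.4175 -0.0931]
   len 0.11332306529147985 ang 164.61233422204603
model [ 0.5129 -0.259 ] [ 0.5407 -0.2466]
   len 0.030840750942472045 ang 23.870108763547265
jar [ 0.5088 -0.4758]
```

View pics/s1.png

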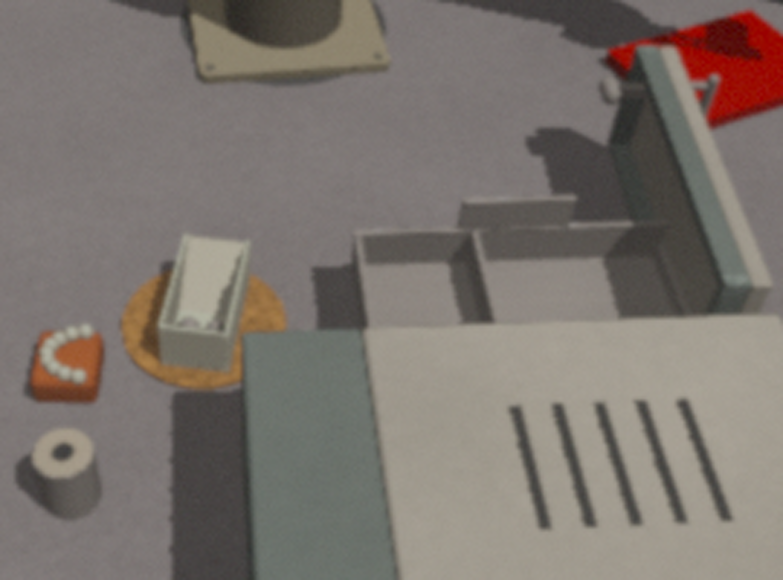

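```bash
cat >> h.py <<'E'
O=np.array([.6217,.1276]); YAW=np.radians(-4.1)
EX=np.array([np.cos(YAW),np.sin(YAW)]); EY=np.array([-EX[1],EX[0]])
def ov(x,y): return O+x*EX+y*EY   # oven xy -> world xy
def inov(p): d=np.asarray(p)[:2]-O; return d@EX,d@EY
def go(x,y,z,yd=None):
    """print tool-axis shift to target and turn so tool y has world yaw yd"""
    s=robot.read_state(); R=Ro.from_rotvec(s['orientation']).as_matrix()
    d=R.T@(np.array([x,y,z])-s['tool_pos']); cur=np.degrees(np.arctan2(R[1,1],R[0,1]))
    t=None if yd is None else -np.radians((yd-cur+180)%360-180)
    print('t %.1f pos'%s['t'],s['tool_pos'].round(4),'yaw %.1f'%cur,'q6 %.2f'%s['q'][5],'SHIFT',d.round(4),'TURN',t)
E
python3 -c "
from h import *
go(.471,-.139,.15,74.6)"
```

```text
t 0.1 pos [0.2189 0.5582 0.2397] yaw 68.6 q6 -0.09 SHIFT [-0.4893 -0.5568  0.0906] TURN -0.10497896874979565
```

```bash
r='[0.093,-0.0245,-0.0278,0,0]'; python3 inch.py '[[0.093,-0.0245,-0.0278,0,0],[0.093,-0.0245,-0.0278,0,0],[0.093,-0.0245,-0.0278,0,0],[0.093,-0.0245,-0.0278,0,0],[0.093,-0.0245,-0.0278,0,0],[0.093,-0.0245,-0.0278,0,0],[0.093,-0.0245,-0.0278,0,0],[0.093,-0.0245,-0.0278,0,0],[0.093,-0.0245,-0.0278,0,0],[0.093,-0.0245,-0.0278,0,0],[0.093,-0.0245,-0.0278,0,0],[0.093,-0.0245,-0.0278,0,0],[0.093,-0.0245,-0.0278,0,0],[0.093,-0.0245,-0.0278,0,0],[0.093,-0.0245,-0.0278,0,0],[0.093,-0.0245,-0.0278,0,0],[0.093,-0.0245,-0.0278,0,0],[0.093,-0.0245,-0.0278,0,0],[0.093,-0.0245,-0.0278,0,0],[0.093,-0.0245,-0.0278,0,0]]' 10
python3 - <<'E'
from h import *
go(.471,-.139,.043,74.6)
shot('wrist','w1')
E
```

```text
t: 2.1
tool_pos: [0.4723, -0.1395, 0.2402]
orientation: [-0.584, -3.086, -0.0]
force: [0.6, 0.5, -0.0]
opening: 0.0929
gripper_force: 0.0
t 2.1 pos [ 0.4723 -0.1395  0.2402] yaw 68.6 q6 -1.59 SHIFT [ 1.200e-03 -1.000e-04  1.972e-01] TURN -0.10524263382693103
```

View pics/w1.png

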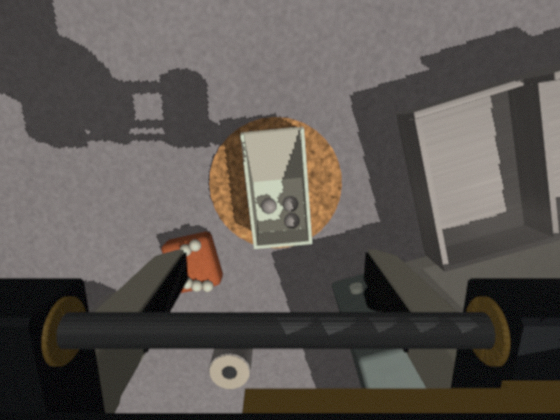

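Run:
```python
from h import *
c=load('w1')
b=(onz(c,254,246,.054)+onz(c,312,242,.054))/2; f=(onz(c,242,132,.054)+onz(c,303,128,.054))/2
d=f-b; print(b,f,np.linalg.norm(d),np.degrees(np.arctan2(d[1],d[0])), b+d*50/115, 'mat', onz(c,275,180,.004))
```

```text
[ 0.51967363 -0.14937397  0.054     ] [ 0.4095245  -0.11754876  0.054     ] 0.1146545897018217 163.88449406155624 [ 0.4717827  -0.13553692  0.054     ] mat [ 0.46224545 -0.1357688   0.004     ]
```

```bash
python3 inch.py '[[0.093,0.0016,0.0015,0,0],[0.093,0,0,0.03,-0.1],[0.093,0,0,0.04,0],[0.093,0,0,0.04,0],[0.093,0,0,0.04,0],[0.093,0,0,0.03,0],[0.093,0,0,0.017,0],[0.093,0,0,0,0],[0.05,0,0,0,0],[0.05,0,0,0,0],[0.05,0,0,0,0],[0.05,0,0,0,0],[0.05,0,0,0,0],[0.05,0,0,0,0]]' 12; python3 inch.py '[[0.05,0,0,-0.01,0],[0.05,0,0,-0.03,0],[0.05,0,0,-0.04,0],[0.05,0,0,-0.04,0],[0.05,0,0,-0.03,0],[0.05,0,0,0,0]]'
python3 - <<'E'
from h import *
x,y=ov(-.172+.006+.025,-.090); print(x,y); go(x,y,.15,-94.1)
E
```

```text
t: 3.55
tool_pos: [0.4718, -0.1362, 0.0445]
orientation: [0.429, 3.111, -0.001]
force: [-2.1, 0.9, 6.2]
opening: 0.0599
gripper_force: 12.0
t: 4.15
tool_pos: [0.4738, -0.137, 0.1992]
orientation: [0.428, 3.104, -0.003]
force: [0.6, 0.3, -1.8]
opening: 0.0601
gripper_force: 12.0
0.4746260796167952 0.047911469187123745
t 4.2 pos [ 0.4738 -0.137   0.1992] yaw 74.3 q6 -1.68 SHIFT [0.0496 0.1783 0.0487] TURN 2.9393458669719275
```

```bash
python3 inch.py '[[0.05,0,0,0,0.145],[0.05,0,0,0,0.147],[0.05,0,0,0,0.147],[0.05,0,0,0,0.147],[0.05,0,0,0,0.147],[0.05,0,0,0,0.147],[0.05,0,0,0,0.147],[0.05,0,0,0,0.147],[0.05,0,0,0,0.147],[0.05,0,0,0,0.147],[0.05,0,0,0,0.147],[0.05,0,0,0,0.147],[0.05,0,0,0,0.147],[0.05,0,0,0,0.147],[0.05,0,0,0,0.147],[0.05,0,0,0,0.147],[0.05,0,0,0,0.147],[0.05,0,0,0,0.147],[0.05,0,0,0,0.147],[0.05,0,0,0,0.147]]'
python3 - <<'E'
from h import *
x,y=ov(-.172+.006+.025,-.090); print(x,y); go(x,y,.15,-94.1)
E
```

```text
t: 6.15
tool_pos: [0.4702, -0.1356, 0.1917]
orientation: [-3.138, 0.12, 0.004]
force: [-0.7, 0.3, -3.0]
opening: 0.0597
gripper_force: 12.0
0.4746260796167952 0.047911469187123745
t 6.2 pos [ 0.4702 -0.1356  0.1917] yaw -94.4 q6 1.26 SHIFT [-0.0095 -0.1833  0.0419] TURN -0.004770953817417825
```

```bash
python3 inch.py '[[0.05,-0.001,-0.01,0,0],[0.05,-0.001,-0.0193,0,0],[0.05,-0.001,-0.0193,0,0],[0.05,-0.001,-0.0193,0,0],[0.05,-0.001,-0.0193,0,0],[0.05,-0.001,-0.0193,0,0],[0.05,-0.001,-0.0193,0,0],[0.05,-0.001,-0.0193,0,0],[0.05,-0.001,-0.0193,0,0],[0.05,-0.0005,-0.0190,0,0],[0.05,0,0,0,0],[0.05,0,0,0.02,0],[0.05,0,0,0.02,0],[0.05,0,0,0.02,0],[0.05,0,0,0,0]]'
python3 - <<'E'
from h import *
c=shot('scene','s2'); t=shot('top','t2')
go(.4746,.0479,.117)
a=cv2.imread('pics/s2.png')[110:240,260:440];b=cv2.imread('pics/t2.png')[180:300,150:310]
cv2.imwrite('pics/v2.png',np.vstack([cv2.resize(a,(420,300),interpolation=3),cv2.resize(b,(420,300),interpolation=3)]))
E
```

```text
t: 7.65
tool_pos: [0.4717, 0.0475, 0.1299]
orientation: [3.139, -0.106, -0.011]
force: [-1.1, -0.1, -3.7]
opening: 0.0597
gripper_force: 12.0
t 7.8 pos [0.474  0.0475 0.1333] yaw -93.9 q6 1.63 SHIFT [ 0.0006 -0.0005  0.0163] TURN None
```

View pics/v2.png

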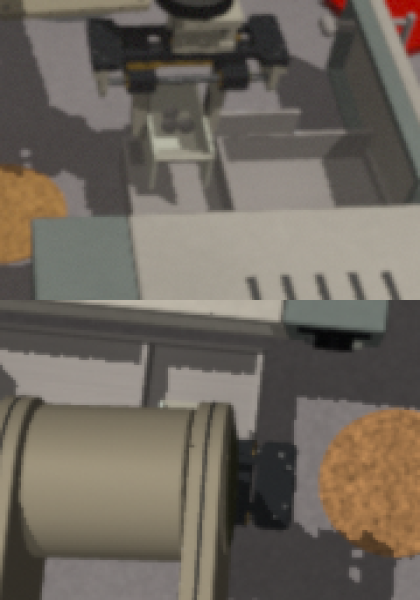

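```bash
python3 inch.py '[[0.05,0,0,0.008,0],[0.05,0,0,0.006,0],[0.05,0.0005,0,0.002,0],[0.05,0,0,0,0]]'; python3 inch.py '[[0.05,0.003,0,0.0025,0],[0.05,0.003,0,0.0025,0],[0.05,0.002,0,0.0027,0],[0.05,0.002,0,0.0027,0],[0.05,0.001,0,0.0027,0],[0.05,0.001,0,0.0027,0],[0.05,0,0,0,0]]'
python3 - <<'E'
from h import *
c=shot('scene','s3')
go(.4746,.0479,.117)
cv2.imwrite('pics/v3.png',cv2.resize(cv2.imread('pics/s3.png')[110:240,260:440],None,fx=3.5,fy=3.5,interpolation=3))
E
```

```text
t: 8.15
tool_pos: [0.4754, 0.0476, 0.1178]
orientation: [-3.14, 0.11, -0.001]
force: [-0.1, 0.2, -2.4]
opening: 0.0599
gripper_force: 12.0
t: 8.85
tool_pos: [0.4876, 0.0468, 0.1018]
orientation: [-3.14, 0.11, -0.001]
force: [3.4, 0.3, 1.5]
opening: 0.06
gripper_force: 12.0
t 8.9 pos [0.4874 0.0468 0.1018] yaw -94.0 q6 1.63 SHIFT [-0.0129 -0.0002 -0.0152] TURN None
```

View pics/v3.png

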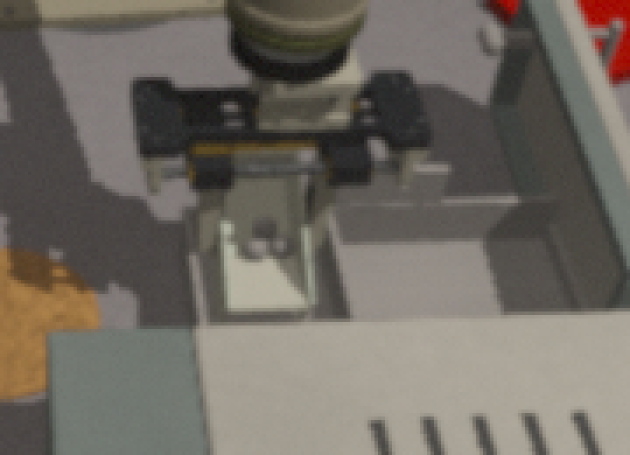

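```bash
python3 inch.py '[[0.05,0,0,0.0025,0],[0.05,0,0,0.002,0],[0.05,0,0,0.002,0],[0.05,0,0,0.002,0],[0.05,0,0,0.002,0],[0.05,0,0,0,0],[0.05,0,0,0,0]]'
cat >> h.py <<'E'
def tilt(c,u,v,y):
    "spout pixel -> oven x,z in plane oven y; tilt from grip"
    o,d=ray(c,u,v); oo=inov(o); dd=np.array([d[:2]@EX,d[:2]@EY]); k=(y-oo[1])/dd[1]
    return oo[0]+k*dd[0], o[2]+k*d[2]
E
python3 - <<'E'
from h import *
c=shot('scene','s4')
s=robot.read_state();p=s['tool_pos'];print(p,s['force'],inov(p))
cv2.imwrite('pics/v4.png',cv2.resize(cv2.imread('pics/s4.png')[110:240,260:440],None,fx=3.5,fy=3.5,interpolation=3))
c=load('s3')
# right spout corner at crop (220,310): oven y = -.09-.03
for u,v,y in ((222,310,-.122),(308,306,-.062)): print(tilt(c,260+u/3.5,110+v/3.5,y))
E
```

```text
t: 9.6
tool_pos: [0.4889, 0.0467, 0.0935]
orientation: [3.14, -0.11, 0.007]
force: [1.0, -1.3, 14.0]
opening: 0.0598
gripper_force: 12.0
[0.48895254 0.04668678 0.09355646] [ 1.38698354 -0.63863392 14.71246913] (np.float64(-0.1266226446027254), np.float64(-0.09019724734158165))
(np.float64(-0.06726130247910678), np.float64(0.08258625484953386))
(np.float64(-0.06869656401030155), np.float64(0.08183392066542472))
```

View pics/v4.png

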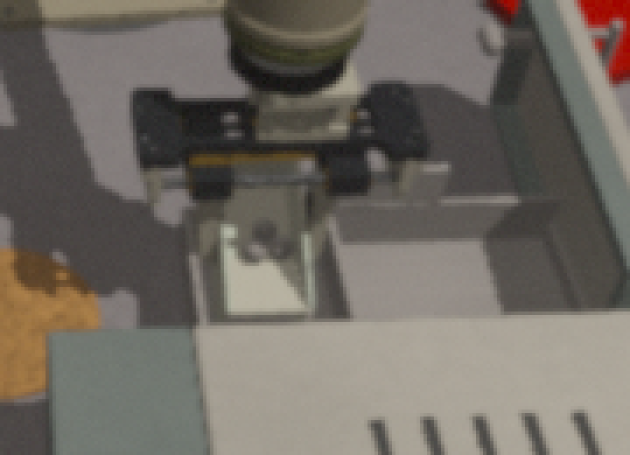

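```bash
python3 inch.py '[[0.05,0,0,-0.005,0],[0.05,0,0,-0.005,0],[0.05,0,-0.0028,0,0],[0.05,0,0,0,0]]';  python3 - <<'E'
from h import *
c=load('s4')
for u,v,y in ((224,313,-.120),(308,313,-.060)): print(tilt(c,260+u/3.5,110+v/3.5,y))
c=shot('scene','s5')
go(.4889,.0467,.0935)
cv2.imwrite('pics/v5.png',cv2.resize(cv2.imread('pics/s5.png')[130:220,300:390],None,fx=6,fy=6,interpolation=3))
E
```

```text
t: 10.05
tool_pos: [0.4867, 0.0499, 0.1007]
orientation: [-3.14, 0.11, 0.002]
force: [0.3, 0.3, -2.2]
opening: 0.0597
gripper_force: 12.0
(np.float64(-0.06863227933776939), np.float64(0.0778725456797359))
(np.float64(-0.07164879423494075), np.float64(0.07121771248718567))
t 10.1 pos [0.4867 0.0498 0.1007] yaw -94.0 q6 1.64 SHIFT [0.0024 0.0029 0.0072] TURN None
```

View pics/v5.png

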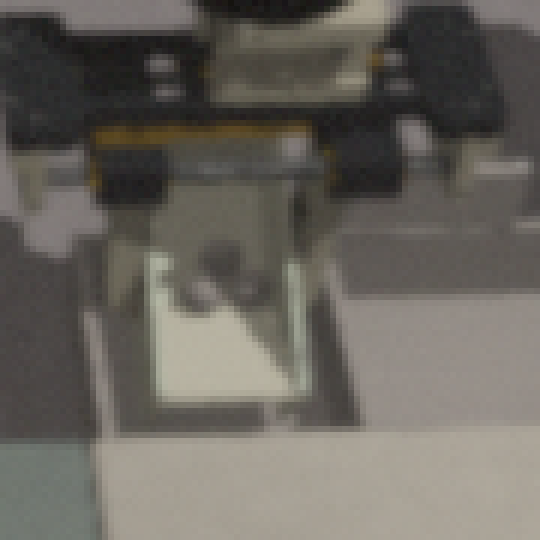

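```bash
python3 inch.py '[[0.05,0,0,0.003,0],[0.05,0,0,0.003,0],[0.05,0,0,0.002,0],[0.05,0,0,0.002,0],[0.05,0,0,0,0]]';  python3 - <<'E'
from h import *
c=load('s5')
for u,v,y in ((152,403,-.1175),(308,402,-.0575)): print(tilt(c,300+u/6,130+v/6,y))
c=shot('scene','s6')
s=robot.read_state();print(s['tool_pos'],s['force'],inov(s['tool_pos']))
g=cv2.cvtColor(c['image'],cv2.COLOR_RGB2GRAY)
print(g[186:208,328:346:3])
E
```

```text
t: 10.6
tool_pos: [0.4891, 0.0494, 0.0933]
orientation: [3.14, -0.11, 0.006]
force: [-1.8, 0.6, 11.0]
opening: 0.0598
gripper_force: 12.0
(np.float64(-0.06872641351759012), np.float64(0.08574286919993157))
(np.float64(-0.05852594984313486), np.float64(0.09430499068939857))
[0.48908753 0.04944961 0.09335526] [-2.37965864e+00 -1.15730279e-02  1.17738996e+01] (np.float64(-0.12668552823186427), np.float64(-0.08743183570093942))
[[177 178 177 178 150 111]
 [178 178 176 179 166 111]
 [178 177 179 178 172 112]
 [178 178 177 177 176 126]
 [179 177 178 178 177 148]
 [178 178 178 178 179 166]
 [177 178 177 178 178 173]
 [178 178 179 178 179 176]
 [179 178 177 178 178 178]
 [178 178 177 177 178 179]
 [178 179 177 178 177 179]
 [178 177 177 174 175 172]
 [170 168 169 162 160 153]
 [142 138 139 130 127 121]
 [106  98 100  93  97  94]
 [ 90  90  91  93  94 100]
 [116 120 120 123 124 132]
 [154 155 155 154 155 158]
 [164 162 162 163 161 164]
 [162 162 160 163 163 163]
 [162 160 159 162 161 162]
 [161 160 162 161 160 161]]
```

```bash
python3 inch.py '[[0.05,0,0,-0.005,0],[0.05,0,0,-0.008,0],[0.05,0.008,0,0,0],[0.05,0.008,0,0,0],[0.05,0,0,0,0]]' 8;python3 inch.py '[[0.05,0,0,0.005,0],[0.05,0,0,0.004,0],[0.05,0,0,0,0]]';python3 inch.py '[[0.05,0,0,0.003,0],[0.05,0,0,0,0]]'; python3 inch.py '[[0.05,0,0,0.003,0],[0.05,0,0,0,0]]';  python3 - <<'E'
from h import *
c=shot('scene','s7')
s=robot.read_state();print(s['tool_pos'],s['force'],inov(s['tool_pos']))
cv2.imwrite('pics/v7.png',cv2.resize(cv2.imread('pics/s7.png')[130:220,300:390],None,fx=6,fy=6,interpolation=3))
E
```

```text
t: 11.15
tool_pos: [0.5044, 0.0483, 0.1042]
orientation: [-3.14, 0.111, -0.001]
force: [-0.1, 0.3, -2.1]
opening: 0.0603
gripper_force: 8.0
t: 11.45
tool_pos: [0.5024, 0.0485, 0.0941]
orientation: [3.14, -0.11, -0.003]
force: [-1.4, -0.8, -2.1]
opening: 0.0599
gripper_force: 8.0
t: 11.65
tool_pos: [0.5031, 0.0485, 0.0923]
orientation: [3.14, -0.11, -0.0]
force: [-1.7, -0.2, 0.7]
opening: 0.0601
gripper_force: 8.0
t: 11.85
tool_pos: [0.5038, 0.0484, 0.0898]
orientation: [3.14, -0.11, 0.002]
force: [-1.7, -0.5, 4.1]
opening: 0.0599
gripper_force: 8.0
[0.50377122 0.0484483  0.08982118] [-1.81009365 -0.11235206  4.39022516] (np.float64(-0.11196782755937267), np.float64(-0.0873807416096308))
```

View pics/v7.png

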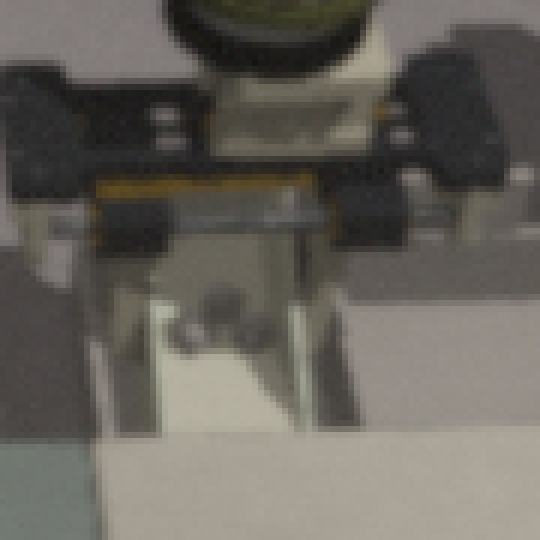

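```bash
python3 inch.py '[[0.05,0,0,0.003,0],[0.05,0,0,0.003,0],[0.05,-0.001,0,0.003,0],[0.05,0,0,0,0]]';  python3 - <<'E'
from h import *
s=robot.read_state();print(s['tool_pos'],s['force'],inov(s['tool_pos']))
shot('wrist','w7'); shot('scene','s7b')
a=cv2.imread('pics/w7.png'); b=cv2.resize(cv2.imread('pics/s7b.png')[130:220,300:390],(420,420),interpolation=3)
cv2.imwrite('pics/v8.png',cv2.resize(np.hstack([a,b]),None,fx=.8,fy=.8))
E
```

```text
t: 12.3
tool_pos: [0.5046, 0.0484, 0.0822]
orientation: [3.14, -0.11, 0.008]
force: [0.7, -0.1, 7.7]
opening: 0.06
gripper_force: 8.0
[0.50463769 0.04838001 0.0821738 ] [ 0.71319731 -0.06776782  7.7444919 ] (np.float64(-0.11109869192108858), np.float64(-0.08738690485137514))
```

View pics/v8.png

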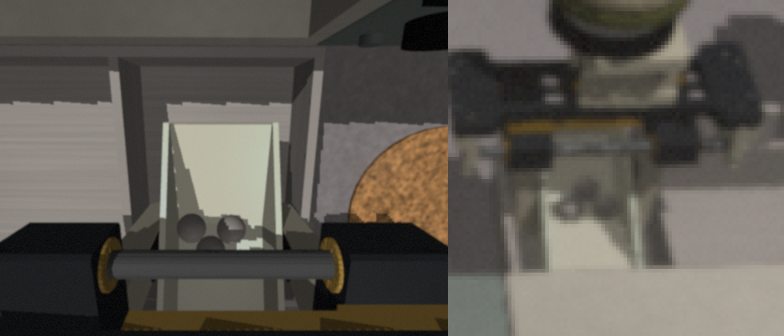

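```bash
cat >> h.py <<'E'
def wtilt(c,row,y=None):
    "tilt from wrist picture: spout edge row at image column mid; ray in oven xz plane; solve spout on circle about grasp"
    s=robot.read_state(); p=s['tool_pos']-np.array([0,0,.003]); px,py=inov(p)
    x=[]
    for th in np.radians(np.arange(-20,80,.5)):
        sx=px+.065*np.cos(th)+.014*np.sin(th); sz=p[2]-.065*np.sin(th)+.014*np.cos(th)
        w=ov(sx,py); u,v=proj(c,[w[0],w[1],sz]); x.append((abs(v-row),np.degrees(th),u,v,sx,sz))
    return min(x)
E
python3 - <<'E'
from h import *
c=load('w7'); print(wtilt(c,154))
im=c['image'];g=cv2.cvtColor(im,cv2.COLOR_RGB2GRAY)
print(g[100:310:6,250:300:16].T, im[200,275],im[130,275])
r,gg,b=[im[...,i].astype(int) for i in range(3)]
print((gg-b)[120:300:10,275],(r-gg)[120:300:10,275])
E
```

```text
(np.float64(0.0780714717018327), np.float64(44.0), np.float64(276.6286905551137), np.float64(154.07807147170183), np.float64(-0.05461696487627316), np.float64(0.04408138269868901))
[[ 77  75  74  72  70 143 139 137 142 137 184 185 181 185 183 184 184 182
  183 184 182 185 184 183 186 184 185 127 102  40  57  63  69  69  46]
 [ 72  74  72  71  68 109 138 136 142 137 184 185 185 185 184 184 182 185
  185 185 183 185 184 183 184 185 183 182 185 104  99  99  98  41  50]
 [ 72  73  70  70  68 107 135 135 139 138 184 186 185 184 185 187 186 185
  187 185 185 186 185 186 187 183 186 185 128 103  76  54  64  66  88]
 [ 73  75  71  74  71 144 138 134 139 137 185 186 187 188 189 187 188 187
  187 186 187 187 186 186 186 186 186 187 164  72  94 100  70  74 180]] [188 187 169] [104  99  95]
[ 2  4  4  4 19 19 20 19 18 19 20 19 19 20 19 16  1  2] [3 5 8 7 3 2 1 2 1 0 0 2 3 1 1 1 1 0]
```

```bash
python3 inch.py '[[0.05,-0.004,0,-0.0038,0],[0.05,-0.004,0,-0.0038,0],[0.05,-0.0035,0,-0.003,0],[0.05,0,0,0,0]]' 7; python3 inch.py '[[0.05,0,0,0.0015,0],[0.05,0,0,0.0015,0],[0.05,0,0,0.0015,0],[0.05,0,0,0,0],[0.05,0,0,0,0]]';  cat >> h.py <<'E'
def spoutrow(c):
    im=c['image'].astype(int); m=((im[...,1]-im[...,2])>11)&(im[...,1]>110)
    col=m[:,255:300].mean(1)>.6; r=np.where(col[60:320])[0]+60
    # dark blobs (balls) below the edge within scoop columns
    g=cv2.cvtColor(c['image'],cv2.COLOR_RGB2GRAY)
    return (r.min() if len(r) else None),(r.max() if len(r) else None)
E
python3 - <<'E'
from h import *
s=robot.read_state();print(s['tool_pos'],s['force'],inov(s['tool_pos']))
print(spoutrow(load('w7')))
c=shot('wrist','w8'); r=spoutrow(c); print(r, wtilt(c,r[0]))
E
```

```text
t: 12.8
tool_pos: [0.4901, 0.0494, 0.0909]
orientation: [-3.14, 0.11, 0.001]
force: [0.5, -1.5, -3.2]
opening: 0.0601
gripper_force: 7.0
t: 13.3
tool_pos: [0.4912, 0.0493, 0.0866]
orientation: [-3.14, 0.11, -0.001]
force: [2.8, 0.5, -0.0]
opening: 0.06
gripper_force: 7.0
[0.4912019  0.04929282 0.08655317] [ 2.84081564  0.54707764 -0.03357728] (np.float64(-0.12456535954748119), np.float64(-0.08743705256179983))
(np.int64(154), np.int64(268))
(np.int64(155), np.int64(269)) (np.float64(0.21355864927062385), np.float64(45.0), np.float64(276.56307082774407), np.float64(154.78644135072938), np.float64(-0.06872533552567717), np.float64(0.04749849814758762))
```

```bash
python3 inch.py '[[0.05,0,0,0.002,0],[0.05,-0.001,0,0.002,0],[0.05,-0.001,0,0.002,0],[0.05,0,0,0,0]]' 6
python3 - <<'E'
from h import *
s=robot.read_state();print(s['tool_pos'],s['force'],inov(s['tool_pos']))
c=shot('wrist','w9'); r=spoutrow(c); print(r, wtilt(c,r[0]))
g=cv2.cvtColor(c['image'],cv2.COLOR_RGB2GRAY); print(g[100:310:10,205:350:8])
E
```

```text
t: 13.75
tool_pos: [0.4903, 0.0494, 0.0817]
orientation: [3.14, -0.11, 0.005]
force: [2.2, -0.8, 5.5]
opening: 0.0601
gripper_force: 6.0
[0.49033151 0.04937185 0.08170169] [ 2.19570269 -0.84751954  5.45022902] (np.float64(-0.12543917244556896), np.float64(-0.08742045482833123))
(np.int64(153), np.int64(269)) (np.float64(0.09231220256612005), np.float64(43.0), np.float64(276.59277334812276), np.float64(152.90768779743388), np.float64(-0.06830648769688091), np.float64(0.04465299676321528))
[[ 72  80  68 136 129 101 102  76  73  70 127 120  98  77  74  70  69 123
   96]
 [ 69 137 135 134 134 132 130 131 132 132 129 129 130 131 129 131 128 128
  127]
 [ 70 135 136 137 134 134 133 133 133 134 132 132 133 133 132 130 132 131
  128]
 [ 70 132 136 134 134 136 134 132 132 131 130 132 130 130 130 128 129 125
  125]
 [ 68 133 134 129 132 130 130 132 130 131 128 130 127 128 127 131 124 128
  128]
 [103 135 132 133 133 132 133 131 131 131 131 131 128 128 127 128 129 137
  129]
 [175  87 175 176 177 176 177 175 178 177 177 176 177 177 178 175 180 157
  136]
 [177 109 174 177 176 176 177 177 179 17
[... 394 characters left out ...]
 176 176 178 178 180 178 180 180 181 162  87
  178]
 [179  63 100  98  98 176 174 177 175 177 179 177 178 180 180 180 130  87
  175]
 [180  64  95  97  96 177 177 177 178 178 179 175 179 181 179 180  99  90
  175]
 [175  65  93  99  97 124 177 175 176 177 181 177 179 180 182 182  88  91
  175]
 [164  65 124  98  98  96 176 177 177 178 178 178 178 180 179 181  90  90
  177]
 [156  63  72  95  63  87  96  95 100 102 172 167 179 181 180 180  89  90
  176]
 [ 73  66  54  47  47  46  43  99  97  44 109 102  70 101 179 181  90  92
  177]
 [ 69  63  47  55  61  59  60  82  85  50  60  62  58  81  86  84  52  52
  152]
 [ 65  65  66  64  72  69  64  39  37  55  64  78  71 163 178 165  53  55
   82]]
```

```bash
python3 inch.py '[[0.05,0,0,-0.01,0],[0.05,0,0,-0.02,0],[0.05,0,0,-0.02,0],[0.05,0,0,-0.01,0],[0.05,0.005,-0.01,0,0],[0.05,0.004,-0.01,0,0],[0.05,0,0,0,0]]' 9
python3 - <<'E'
from h import *
s=robot.read_state();print(s['tool_pos'],s['force'],inov(s['tool_pos']))
c=shot('wrist','w10'); t=shot('scene','s10');
cv2.imwrite('pics/v10.png',cv2.resize(np.hstack([cv2.imread('pics/w10.png'),cv2.resize(cv2.imread('pics/s10.png')[100:240,280:420],(420,420),interpolation=3)]),None,fx=.8,fy=.8))
E
```

```text
t: 14.5
tool_pos: [0.4989, 0.0702, 0.1392]
orientation: [-3.139, 0.108, 0.003]
force: [-0.1, -1.0, -2.1]
opening: 0.0602
gripper_force: 9.0
[0.49894058 0.07019642 0.13916443] [-0.10116134 -1.04461915 -2.08365949] (np.float64(-0.11834103845432478), np.float64(-0.06603365738457363))
```

View pics/v10.png

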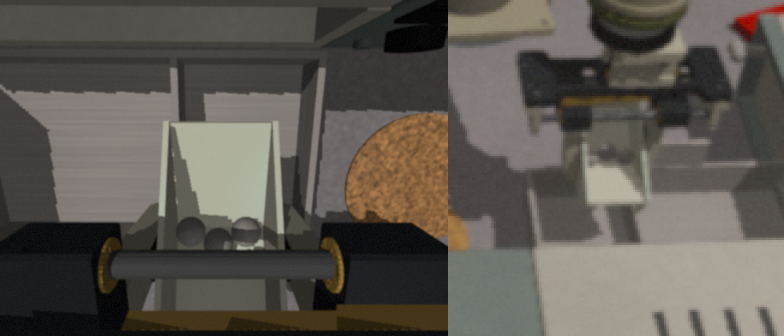

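Run:
```python
from h import *
c=load('s10');p=robot.read_state()['tool_pos'];x,y=inov(p);w=load('w10')
for u,v,yy in ((337.1,184.8,y-.03),(363,185.4,y+.03)):
    print(tilt(c,u,v,yy))
# stereo of spout corners: wrist cols (163,122)/.8 is left (hinge side,+y), (279,122)/.8 right
def tri(a,ua,b,ub):
    o1,d1=ray(a,*ua);o2,d2=ray(b,*ub);A=np.stack([d1,-d2],1);k=np.linalg.lstsq(A,o2-o1,rcond=None)[0]
    P,Q=o1+k[0]*d1,o2+k[1]*d2;return (P+Q)/2,np.linalg.norm(P-Q)
for a,b in (((363,185.4),(163/.8,122/.8)),((337.1,184.8),(279/.8,122/.8))):
    P,e=tri(c,a,w,b);print(P,e,inov(P))
print('grip',x,y,p[2]-.003)
```

```text
(np.float64(-0.057808888182064644), np.float64(0.1385392023419152))
(np.float64(-0.055964987257412835), np.float64(0.13549708643672476))
[0.56047604 0.09710593 0.13242437] 0.002090475548937383 (np.float64(-0.05888702369349755), np.float64(-0.03479338996891174))
[0.55673871 0.0353949  0.13794605] 0.0005092198365061453 (np.float64(-0.05820261233727968), np.float64(-0.09661369171763012))
grip -0.11877983291161806 -0.06697369945746273 0.13606155818075882
```

Run:
```python
from h import *
w=load('w10');im=w['image'].astype(int);print(w['fx'])
for r in (156,170,190,210,230,340,360,370):
    b=(im[r,:,1]-im[r,:,2]); L=np.where(b[180:260]>11)[0]+180; Rr=np.where(b[300:380]>11)[0]+300
    print(r,L[:6],Rr[-6:])
def mid(r,l,rr,W=.06):
    z=w['fx']*W/(rr-l); o,d=ray(w,(l+rr)/2,r); return o+d*z
R=w['R'];print('cam',-R.T@w['t'],'fwd',R[2])
```

```text
340.5484104851389
156 [204 205 206 207 208 209] [342 343 344 345 346 347]
170 [203 204 205 206 207 208] [343 344 345 346 347 348]
190 [202 203 204 205 206 207] [344 345 346 347 348 349]
210 [201 202 203 204 205 206] [345 346 347 348 349 350]
230 [200 201 202 203 204 205] [346 347 348 349 350 351]
340 [] []
360 [] []
370 [] []
cam [0.57127169 0.06589729 0.28430972] fwd [-0.26244919  0.01730429 -0.96479064]
```

```bash
cat >> h.py <<'E'
def rim(w,W=.06,v=True):
    "scoop tilt from the wrist picture: outer rim edges, width 60 mm -> 3D rim line; returns tilt deg (spout down +), spout point (oven x,z) rel. grasp"
    im=w['image'].astype(int); b=(im[...,1]-im[...,2])>11
    rows=[];
    for r in range(60,245):
        L=np.where(b[r,170:262])[0]; Q=np.where(b[r,290:390])[0]
        if len(L)>5 and len(Q)>5: rows.append((r,L[0]+170,Q[-1]+291))
    a=np.array(rows,float); r0=a[0,0]; k=a[:,0]>r0+3; a=a[k]
    pl=np.polyfit(a[:,0],a[:,1],1);pr=np.polyfit(a[:,0],a[:,2],1)
    res=np.std(a[:,1]-np.polyval(pl,a[:,0]))+np.std(a[:,2]-np.polyval(pr,a[:,0]))
    P=[]
    for r in (r0,a[-1,0]):
        l,q=np.polyval(pl,r),np.polyval(pr,r); o,d=ray(w,(l+q)/2,r); X=o+d*w['fx']*W/(q-l); P.append(np.array([inov(X)[0],X[2]]))
    d=P[0]-P[1]; s=robot.read_state()['tool_pos']; 
    return 'tilt %.1f'%-np.degrees(np.arctan2(d[1],d[0])),'res %.2f'%res,'row %d-%d'%(r0,a[-1,0]),P[0],P[0]-np.array([inov(s)[0],s[2]-.003])
E
python3 - <<'E'
from h import *
for n in ('w7','w8','w9','w10'): print(n,rim(load(n)))
E
```

```text
w7 ('tilt 1.6', 'res 5.66', 'row 153-244', array([-0.05049216,  0.08962666]), array([ 0.06828768, -0.0464349 ]))
w8 ('tilt 25.1', 'res 0.73', 'row 154-244', array([-0.06491672,  0.08706898]), array([ 0.05386311, -0.04899258]))
w9 ('tilt 28.2', 'res 0.77', 'row 151-244', array([-0.06444666,  0.08319412]), array([ 0.05433318, -0.05286744]))
w10 ('tilt 28.8', 'res 0.66', 'row 151-244', array([-0.0573738 ,  0.14006491]), array([0.06140603, 0.00400335]))
```

```bash
python3 inch.py '[[0.05,0.002,0,0.008,0],[0.05,0,0,0.008,0],[0.05,0,0,0.004,0],[0.05,0,0,0,0]]'; python3 inch.py '[[0.05,0,0,0.003,0],[0.05,0,0,0.003,0],[0.05,0,0,0,0]]'
python3 - <<'E'
from h import *
s=robot.read_state();print(s['tool_pos'],s['force'],inov(s['tool_pos']))
print(rim(shot('wrist','w11')))
E
```

```text
t: 15.0
tool_pos: [0.5002, 0.0684, 0.119]
orientation: [3.139, -0.111, -0.004]
force: [-0.6, 0.9, -2.4]
opening: 0.0599
gripper_force: 9.0
t: 15.3
tool_pos: [0.501, 0.0686, 0.1141]
orientation: [3.14, -0.11, -0.001]
force: [-0.5, -1.0, -2.9]
opening: 0.0601
gripper_force: 9.0
[0.50101678 0.06860238 0.11411042] [-0.49057605 -0.95067671 -2.86622092] (np.float64(-0.11615618741082184), np.float64(-0.06747517555781173))
('tilt 28.0', 'res 0.67', 'row 151-244', array([-0.0551951 ,  0.11536751]), array([0.06087455, 0.00403193]))
```

```bash
python3 inch.py '[[0.05,0,0,0.003,0],[0.05,0,0,0.003,0],[0.05,0,0,0,0]]'; python3 inch.py '[[0.05,0,0,0.003,0],[0.05,0,0,0.003,0],[0.05,0,0,0,0]]'
python3 - <<'E'
from h import *
s=robot.read_state();print(s['tool_pos'],s['force'],inov(s['tool_pos']))
print(rim(shot('wrist','w12')))
E
```

```text
t: 15.65
tool_pos: [0.5016, 0.0686, 0.1085]
orientation: [-3.14, 0.11, -0.001]
force: [1.9, -0.3, -1.5]
opening: 0.0599
gripper_force: 9.0
t: 15.95
tool_pos: [0.5015, 0.0686, 0.1023]
orientation: [-3.14, 0.11, -0.001]
force: [2.0, 0.6, -0.4]
opening: 0.06
gripper_force: 9.0
[0.50146382 0.06860371 0.10229669] [ 2.02802083  0.57424436 -0.40900503] (np.float64(-0.11571038429603232), np.float64(-0.06744188187590347))
('tilt 36.6', 'res 0.70', 'row 154-244', array([-0.05664587,  0.0954149 ]), array([ 0.05907124, -0.00397265]))
```

```bash
python3 inch.py '[[0.05,-0.003,0,0,0],[0.05,-0.003,0,0,0],[0.05,-0.003,0,0,0],[0.05,0,0,0,0],[0.05,0,0,0,0]]'
python3 - <<'E'
from h import *
s=robot.read_state();print(s['tool_pos'],s['force'],inov(s['tool_pos']))
print(rim(shot('wrist','w13')))
E
```

```text
t: 16.5
tool_pos: [0.4917, 0.0693, 0.1024]
orientation: [3.14, -0.11, -0.001]
force: [0.5, 0.4, 1.2]
opening: 0.0598
gripper_force: 9.0
[0.49171601 0.06931826 0.10236277] [0.51452905 0.42681612 1.23105561] (np.float64(-0.12548433519237448), np.float64(-0.06742611032620573))
('tilt 37.0', 'res 0.68', 'row 155-244', array([-0.06692009,  0.09525266]), array([ 0.05851639, -0.00405574]))
```

```bash
python3 inch.py '[[0.05,-0.003,0,0,0],[0.05,-0.003,0,0,0],[0.05,-0.003,0,0,0],[0.05,0,0,0,0],[0.05,0,0,0,0]]'
python3 - <<'E'
from h import *
s=robot.read_state();print(s['tool_pos'],s['force'],inov(s['tool_pos']))
w=shot('wrist','w14');print(rim(w))
t=load('s10');print('plate inner row', [ (x,proj(t,[*ov(x,.09),.078])) for x in (-.166,-.175)])
E
```

```text
t: 17.05
tool_pos: [0.4843, 0.0698, 0.1033]
orientation: [3.14, -0.111, 0.004]
force: [5.2, -1.7, 2.4]
opening: 0.0601
gripper_force: 9.0
[0.48429858 0.06975409 0.10333161] [ 5.20274322 -1.73783475  2.35574217] (np.float64(-0.1329139441357595), np.float64(-0.06752171674919091))
('tilt 38.7', 'res 0.65', 'row 153-244', array([-0.0735531 ,  0.09510593]), array([ 0.05943705, -0.00511625]))
plate inner row [(-0.166, (np.float64(399.1346574575953), np.float64(168.64520895150355))), (-0.175, (np.float64(398.25935013962857), np.float64(166.2677112051981)))]
```

```bash
python3 inch.py '[[0.05,-0.003,0,0,0],[0.05,-0.003,0,0,0],[0.05,-0.003,0,0,0],[0.05,0,0,0,0],[0.05,0,0,0,0]]'
python3 - <<'E'
from h import *
s=robot.read_state();print(s['tool_pos'],s['force'],inov(s['tool_pos']))
w=shot('wrist','w15');print(rim(w))
g=cv2.cvtColor(w['image'],cv2.COLOR_RGB2GRAY); print((g[150:320:6,215:345:8]>140).astype(int))
E
```

```text
t: 17.6
tool_pos: [0.4757, 0.0702, 0.1035]
orientation: [3.139, -0.111, 0.005]
force: [7.0, -2.2, 4.0]
opening: 0.0613
gripper_force: 8.9
[0.47568333 0.07024197 0.10351705] [ 7.04947957 -2.1995345   3.98136843] (np.float64(-0.14154203354222616), np.float64(-0.06765105276708018))
('tilt 41.0', 'res 0.67', 'row 148-244', array([-0.08005043,  0.09412902]), array([ 0.0615097 , -0.00637232]))
[[0 1 0 1 1 1 1 1 1 1 1 1 1 1 0 0 0]
 [0 1 0 1 1 1 1 1 1 1 1 1 1 1 1 1 1]
 [0 1 0 1 1 1 1 1 1 1 1 1 1 1 1 1 1]
 [0 0 0 1 1 1 1 1 1 1 1 1 1 1 1 1 1]
 [0 0 0 0 1 1 1 1 1 1 1 1 1 1 1 1 0]
 [0 0 0 0 1 1 1 1 1 1 1 1 1 1 1 1 0]
 [1 0 0 0 1 1 1 1 1 1 1 1 1 1 1 1 0]
 [1 0 0 0 1 1 1 1 1 1 1 1 1 1 1 1 0]
 [1 0 0 0 1 1 1 1 1 1 1 1 1 1 1 1 0]
 [1 0 0 0 1 1 1 1 1 1 1 1 1 1 1 1 0]
 [1 0 0 0 0 1 1 1 1 1 1 1 1 1 1 1 0]
 [0 0 0 0 0 1 1 1 1 1 1 1 1 1 1 1 0]
 [0 0 0 0 0 1 1 1 1 1 1 1 1 1 1 1 0]
 [0 0 0 0 0 1 1 1 1 1 1 1 1 1 1 1 0]
 [0 0 0 0 0 1 1 1 1 1 1 1 1 1 1 0 0]
 [0 0 0 0 0 1 1 1 1 1 1 1 1 1 1 0 0]
 [0 0 0 0 0 1 1 1 1 1 1 1 1 1 1 0 0]
 [0 0 0 0 0 1 1 1 1 1 1 1 1 1 1 0 0]
 [0 0 0 0 0 0 1 1 1 1 1 1 1 1 1 0 0]
 [0 0 0 0 0 0 1 1 1 1 1 1 1 1 1 0 0]
 [0 0 0 0 0 0 0 0 0 0 1 1 0 0 1 0 0]
 [0 0 0 0 0 0 0 0 0 0 0 0 0 0 0 0 0]
 [0 0 0 0 0 0 0 0 0 0 0 0 0 0 0 0 0]
 [0 0 0 0 0 0 0 0 0 0 0 0 0 0 0 0 0]
 [0 0 0 0 0 0 0 0 0 0 0 0 0 0 0 0 0]
 [0 0 0 0 0 0 0 0 0 0 0 0 0 0 0 0 0]
 [0 0 0 0 0 0 0 0 0 0 1 0 0 0 1 0 0]
 [0 0 0 0 0 0 0 0 0 0 0 0 0 0 0 0 0]
 [0 0 0 0 0 0 0 0 0 0 0 0 0 0 0 0 0]]
```

```bash
python3 inch.py '[[0.05,0.005,0,-0.01,0],[0.05,0,0,-0.02,0],[0.05,0,0,-0.015,0],[0.05,-0.015,0,0,0],[0.05,-0.02,0,0,0],[0.05,-0.02,0,0,0],[0.05,-0.02,0,0,0],[0.05,-0.008,0,0,0],[0.05,0,0,0.012,0],[0.05,0,0,0.010,0],[0.05,0,0,0,0]]' 12
python3 - <<'E'
from h import *
s=robot.read_state();print(s['tool_pos'],s['force'],inov(s['tool_pos']))
w=shot('wrist','w16');print(rim(w))
E
```

```text
t: 18.75
tool_pos: [0.3956, 0.0759, 0.1233]
orientation: [3.139, -0.11, -0.005]
force: [0.1, 0.5, -1.7]
opening: 0.0599
gripper_force: 12.0
[0.39556668 0.07593323 0.12332297] [ 0.06533906  0.46818932 -1.68830206] (np.float64(-0.22186055652871836), np.float64(-0.067702502936173))
('tilt 5.0', 'res 1.28', 'row 124-244', array([-0.14981789,  0.16093592]), array([0.07208349, 0.04021812]))
```

Run:
```python
from h import *
w=load('w16');im=w['image'].astype(int); b=((im[...,1]-im[...,2])>11).astype(int)
for r in range(100,300,8): print(r,''.join('#' if v else '.' for v in b[r,180:376:3]))
```

```text
100 ..................................................................
108 ..................................................................
116 ..................................................................
124 .#####.#########################.###############################..
132 ....#########################################################.###.
140 ##....#######################################################.###.
148 ###.....####################################################.####.
156 ###......##################################################..####.
164 ###........################################################..####.
172 ###.........##############################################...####.
180 ####.....#....###########################################....###..
188 ####...........##########################################....###..
196 .###.............#######################################.....###..
204 .###..............######################################.....###..
212 .###................###################################.....####..
220 .###.................########################.########......####..
228 .####.............#..#################################......###...
236 .####........#........###############################.......###...
244 ..###..........#.#......############################........###...
252 ..###....................###########################........###...
260 ..###.....................##########################.......####...
268 ..###.....................###........###############.......####...
276 ........................................############.......####...
284 ..................................................##.......###....
292 ..........................................................####....
```

```bash
python3 inch.py '[[0.05,0,0,-0.02,0],[0.05,0,0,-0.02,0],[0.05,0,0.019,0,0],[0.05,0.008,0.019,0,0],[0.05,0.008,0.019,0,0],[0.05,0.008,0.019,0,0],[0.05,0.008,0.019,0,0],[0.05,0.008,0.019,0,0],[0.05,0.008,0.019,0,0],[0.05,0.008,0.019,0,0],[0.05,0.008,0.019,0,0],[0.05,0.008,0.019,0,0],[0.05,0.007,0.019,0,0],[0.05,0,0,0.02,0],[0.05,0,0,0.02,0],[0.05,0,0,0.02,0],[0.05,0,0,0.01,0],[0.05,0,0,0,0]]' 12
python3 - <<'E'
from h import *
s=robot.read_state();print(s['tool_pos'],s['force'])
w=shot('wrist','w17');print(rim(w)); 
t=shot('scene','s17')
im=w['image'].astype(int); b=((im[...,1]-im[...,2])>11).astype(int)
for r in range(90,300,10): print(r,''.join('#' if v else '.' for v in b[r,160:400:3]))
E
```

```text
t: 20.6
tool_pos: [0.459, -0.1375, 0.0931]
orientation: [-3.138, 0.11, 0.007]
force: [-0.2, -0.6, -1.2]
opening: 0.06
gripper_force: 12.0
[ 0.45896686 -0.13745244  0.09310319] [-0.19293664 -0.63993418 -1.17074208]
('tilt 54.5', 'res 23.87', 'row 107-244', array([-0.06517477,  0.10142501]), array([0.07719048, 0.00983733]))
90 ................................................................................
100 ................................................................................
110 ...........................#########################............................
120 ....................######################################......................
130 .......##.##############################################################........
140 ......###...############################################################........
150 .......##.....#####################################################.####........
160 .......###...#..##################################################..###.........
170 ......####.......################################################...####........
180 .....###
[... 307 characters left out ...]
##.....#######......
220 ....#######................##################################......#######......
230 .....######.......#.........################################.......######.......
240 .....#######..........#........#############################......######........
250 .......#####.......................#...........############.......#####.........
260 ........####......................................########........####..........
270 ........####..................................................#.#.###...........
280 .......#..........................................................###...........
290 .....................#.....#...................................#..###...........
```

```bash
python3 inch.py '[[0.05,0,0,0.02,0],[0.05,0,0,0.02,0],[0.05,0,0,0,0]]'; python3 inch.py '[[0.05,0,0,0.006,0],[0.05,0,0,0.006,0],[0.05,0,0,0,0]]';  python3 inch.py '[[0.05,0,0,0.004,0],[0.05,0,0,0.004,0],[0.05,0,0,0,0]]'
```

```text
t: 21.0
tool_pos: [0.4594, -0.1375, 0.0541]
orientation: [-3.139, 0.11, 0.004]
force: [-1.4, 0.9, -1.9]
opening: 0.0599
gripper_force: 12.0
t: 21.3
tool_pos: [0.4607, -0.1381, 0.0435]
orientation: [3.14, -0.11, 0.0]
force: [0.6, 0.9, -2.3]
opening: 0.0597
gripper_force: 12.0
t: 21.6
tool_pos: [0.4602, -0.1379, 0.0349]
orientation: [-3.139, 0.11, 0.001]
force: [0.3, 0.2, -2.0]
opening: 0.06
gripper_force: 12.0
```

```bash
python3 inch.py '[[0.05,0,0,0.003,0],[0.05,0,0,0.002,0],[0.05,0,0,0,0]]'
python3 - <<'E'
from h import *
s=robot.read_state();print(s['tool_pos'],s['force'])
c=shot('scene','s18'); w=shot('wrist','w18')
for n,c in (('s',c),('w',w)):
    im=c['image'].astype(int); m=(im[...,1]>120)&(abs(im[...,0]-im[...,1])<14)&((im[...,1]-im[...,2])>8)
    print(n)
    if n=='s':
        for r in range(150,240,3): print(r,''.join('#' if v else '.' for v in m[r,220:310]))
    else:
        for r in range(90,300,8): print(r,''.join('#' if v else '.' for v in m[r,150:410:3]))
E
```

```text
t: 21.9
tool_pos: [0.4604, -0.1379, 0.0301]
orientation: [-3.139, 0.11, 0.001]
force: [-0.1, 0.5, -2.0]
opening: 0.0596
gripper_force: 12.0
[ 0.46037144 -0.13791951  0.03008523] [-0.0879641   0.5418082  -2.04421397]
s
150 .....................................................###..................................
153 ...................................................#####..................................
156 ...............................................#########..................................
159 ..........................................................................................
162 ..........................................................................................
165 ..................................................#####...................................
168 ..........................................................................................
171 ..........................................................................................
174 ..........................................................................................
177 .......................
[... 3751 characters left out ...]
...############################........###..............
250 ............###......................##...........############........###..............
258 ............###.....................................##########........###..............
266 ............###......................................................####..............
274 ............###......................................................####..............
282 ...............................................##....................###...............
290 .....................................................................###...............
298 .....................................................................#.................
```

```bash
sed -i "s/b=(im\[...,1\]-im\[...,2\])>11$/b=(im[...,1]>120)\&(abs(im[...,0]-im[...,1])<14)\&((im[...,1]-im[...,2])>8)/; s/b\[r,170:262\]/b[r,150:262]/; s/L\[0\]+170/L[0]+150/; s/b\[r,290:390\]/b[r,290:410]/" h.py
python3 - <<'E'
from h import *
for n in ('w18','w16','w15','w10'): print(rim(load(n)))
E
```

```text
('tilt 3.8', 'res 0.82', 'row 124-244', array([-0.0699122 ,  0.06878142]), array([0.07183282, 0.04140552]))
('tilt 2.6', 'res 2.39', 'row 123-244', array([-0.14952057,  0.16225588]), array([-0.00777555,  0.13487999]))
('tilt 38.4', 'res 6.17', 'row 147-244', array([-0.07948383,  0.0961554 ]), array([0.06226119, 0.06877951]))
('tilt 28.1', 'res 7.06', 'row 151-244', array([-0.05717476,  0.14256989]), array([0.08457026, 0.115194  ]))
```

```bash
python3 inch.py '[[0.05,0,0,0.003,0],[0.062,0,0,0,0],[0.064,0,0,0,0],[0.07,0,0,0,0],[0.093,0,0,0,0],[0.093,0,0,0,0],[0.093,0,0,0,0],[0.093,0,0,0,0]]' 3
python3 - <<'E'
from h import *
s=robot.read_state();print(s['tool_pos'],s['force'],s['opening'])
w=shot('wrist','w19');print(rim(w))
E
```

```text
t: 22.8
tool_pos: [0.4606, -0.138, 0.0275]
orientation: [3.14, -0.11, 0.0]
force: [-0.0, -0.2, -0.7]
opening: 0.0924
gripper_force: 0.0
[ 0.46063103 -0.13803725  0.02749473] [-0.00172762 -0.234799   -0.71495447] 0.09235271546351317
('tilt 0.4', 'res 0.78', 'row 128-244', array([-0.07106271,  0.05506174]), array([0.07062948, 0.03061389]))
```

```bash
python3 inch.py '[[0.093,0,0,-0.01,0],[0.093,0.007,0,-0.0095,0],[0.093,0.0066,0,0,0],[0.093,0,0,0,0],[0.05,0,0,0,0],[0.05,0,0,0,0],[0.05,0,0,0,0],[0.05,0,0,0,0],[0.05,0,0,0,0],[0.05,0,0,0,0]]' 12; python3 inch.py '[[0.05,0,0,-0.01,0],[0.05,0,0,-0.03,0],[0.05,0,0,-0.04,0],[0.05,0,0,-0.04,0],[0.05,0,0,-0.02,0],[0.05,0,0,0,0],[0.05,0,0,0,0]]'
python3 - <<'E'
from h import *
w=shot('wrist','w20');print(rim(w)); x,y=ov(-.133,-.0675); go(x,y,.170,-94.1)
# tray from top picture
t=shot('top','t20'); g=cv2.cvtColor(t['image'],cv2.COLOR_RGB2GRAY)
for yy in (.02,-.07,-.11):
    print(yy,[(round(x,3),int(g[int(round(proj(t,[*ov(x,yy),.078])[1])),int(round(proj(t,[*ov(x,yy),.078])[0]))])) for x in np.arange(-.195,-.155,.0025)])
E
```

```text
t: 23.85
tool_pos: [0.474, -0.1389, 0.0468]
orientation: [-3.14, 0.11, 0.001]
force: [0.0, -0.1, -1.7]
opening: 0.0594
gripper_force: 12.0
t: 24.55
tool_pos: [0.474, -0.1389, 0.1867]
orientation: [3.14, -0.11, 0.0]
force: [-1.1, -1.0, -2.4]
opening: 0.06
gripper_force: 12.0
('tilt -41.1', 'res 19.38', 'row 160-244', array([-0.06751348,  0.22130295]), array([0.06145861, 0.03887764]))
t 24.6 pos [ 0.4733 -0.1386  0.1854] yaw -94.0 q6 1.25 SHIFT [-0.0037 -0.2086  0.0156] TURN 0.001343065342738554
0.02 [(np.float64(-0.195), 62), (np.float64(-0.192), 62), (np.float64(-0.19), 62), (np.float64(-0.188), 61), (np.float64(-0.185), 69), (np.float64(-0.182), 111), (np.float64(-0.18), 139), (np.float64(-0.178), 132), (np.float64(-0.175), 92), (np.float64(-0.172), 102), (np.float64(-0.17), 139), (np.float64(-0.167), 144), (np.float64(-0.165), 145), (np.float64(-0.162), 149), (np.float64(-0.16), 148), (np.float64(-0.157), 148), (np.float64(-0.155), 147)]
-0.07 [(np.float64(-0.195), 62), (np.float64(-0.192), 62), (np.float64(-0.19), 62), (np.float64(-0.188), 62), (np.float64(-0.185), 62), (np.float64(-0.182), 68), (np.float64(-0.18), 106), (np.float64(-0.178), 136), (np.float64(-0.175), 105), (np.float64(-0.172), 137), (np.float64(-0.17), 147), (np.float64(-0.167), 145), (np.float64(-0.165), 145), (np.float64(-0.162), 145), (np.float64(-0.16), 147), (np.float64(-0.157), 149), (np.float64(-0.155), 148)]
-0.11 [(np.float64(-0.195), 62), (np.float64(-0.192), 61), (np.float64(-0.19), 60), (np.float64(-0.188), 61), (np.float64(-0.185), 61), (np.float64(-0.182), 76), (np.float64(-0.18), 134), (np.float64(-0.178), 146), (np.float64(-0.175), 103), (np.float64(-0.172), 135), (np.float64(-0.17), 147), (np.float64(-0.167), 147), (np.float64(-0.165), 146), (np.float64(-0.162), 145), (np.float64(-0.16), 148), (np.float64(-0.157), 147), (np.float64(-0.155), 147)]
```

```bash
python3 inch.py '[[0.05,0,-0.012,0,0],[0.05,-0.0005,-0.0197,0,0],[0.05,-0.0005,-0.0197,0,0],[0.05,-0.0005,-0.0197,0,0],[0.05,-0.0005,-0.0197,0,0],[0.05,-0.0005,-0.0197,0,0],[0.05,-0.0005,-0.0197,0,0],[0.05,-0.0005,-0.0197,0,0],[0.05,-0.0005,-0.0197,0,0],[0.05,-0.0005,-0.0197,0,0],[0.05,-0.001,-0.0194,0,0],[0.05,0,0,0.012,0],[0.05,0,0,0.010,0],[0.05,0,0,0.005,0],[0.05,0,0,0,0]]'; python3 inch.py '[[0.05,0,0,0.003,0],[0.05,0.003,0,0.004,0],[0.05,0.0033,0,0.004,0],[0.05,0.0025,0,0.004,0],[0.05,0.0025,0,0.0045,0],[0.05,0,0,0,0]]'
python3 - <<'E'
from h import *
s=robot.read_state();print(s['tool_pos'],s['force'],inov(s['tool_pos']))
w=shot('wrist','w21');print(rim(w))
E
```

```text
t: 26.15
tool_pos: [0.4821, 0.069, 0.158]
orientation: [3.139, -0.112, -0.005]
force: [-0.2, -0.6, -2.5]
opening: 0.0601
gripper_force: 12.0
t: 26.75
tool_pos: [0.4952, 0.0686, 0.1401]
orientation: [3.14, -0.111, 0.001]
force: [0.9, -0.4, -1.2]
opening: 0.0597
gripper_force: 12.0
[0.49517859 0.06862737 0.14007429] [ 0.85572154 -0.40253776 -1.16113928] (np.float64(-0.12198121719749325), np.float64(-0.06786766363518043))
('tilt -27.5', 'res 11.45', 'row 159-244', array([-0.0662991 ,  0.12156045]), array([ 0.05595766, -0.01567845]))
```

```bash
sed -i 's/def rim(w,W=.06,v=True):/def rim(w): return min(rim1(w,0),rim1(w,1),key=lambda r:float(r[1][4:]))\ndef rim1(w,old,W=.06):/; s/^    rows=\[\];/    b=(im[...,1]-im[...,2]>11) if old else b\n    rows=[]/' h.py
python3 inch.py '[[0.05,0.0015,0,0.0045,0],[0.05,0.0015,0,0.0048,0],[0.05,0.001,0,0.0048,0],[0.05,0.0008,0,0.0048,0],[0.05,0,0,0,0]]'
python3 - <<'E'
from h import *
print(rim(load('w21')))
s=robot.read_state();print(s['tool_pos'],s['force'],inov(s['tool_pos']))
w=shot('wrist','w22');print(rim(w))
E
```

```text
t: 27.3
tool_pos: [0.4992, 0.0684, 0.1206]
orientation: [3.14, -0.11, -0.001]
force: [0.9, -0.3, -2.0]
opening: 0.0599
gripper_force: 12.0
('tilt -10.0', 'res 5.68', 'row 160-244', array([-0.06711667,  0.1182151 ]), array([0.05082475, 0.00057144]))
[0.4992159  0.06844797 0.12064366] [ 0.93171909 -0.28996859 -2.0392423 ] (np.float64(-0.1179414149552037), np.float64(-0.06775794683078101))
('tilt 37.8', 'res 0.69', 'row 167-244', array([-0.06700862,  0.09459773]), array([ 0.05107093, -0.02327872]))
```

```bash
python3 inch.py '[[0.05,0,0,0.003,0],[0.05,0,0,0.003,0],[0.05,0,0,0.003,0],[0.05,0,0,0.003,0],[0.05,0,0,0.003,0],[0.05,0,0,0,0],[0.05,0,0,0,0],[0.05,0,0,0,0]]'
python3 - <<'E'
from h import *
s=robot.read_state();print(s['tool_pos'],s['force'],inov(s['tool_pos']))
w=shot('wrist','w23');print(rim(w))
g=cv2.cvtColor(w['image'],cv2.COLOR_RGB2GRAY)
for r in range(100,300,6): print(r,''.join('#' if v>120 else '+' if v>85 else '.' for v in g[r,180:376:3]))
E
```

```text
t: 28.15
tool_pos: [0.5, 0.0685, 0.1072]
orientation: [-3.14, 0.11, -0.002]
force: [-0.8, 1.2, 4.5]
opening: 0.0596
gripper_force: 12.0
[0.5000124  0.06849806 0.10722084] [-0.84968205  1.16498919  4.47566352] (np.float64(-0.11715053453425019), np.float64(-0.06765103945633841))
('tilt 48.6', 'res 0.65', 'row 178-244', array([-0.07310442,  0.07235977]), array([ 0.04414007, -0.03187766]))
100 ......+###........................................................
106 ......+###........................................................
112 ......+###........................................................
118 ......+###........................................................
124 ##+++++###..........++++.....++++++....++++++.+++++.........++++++
130 ##########.........####++..++#####++..++####+++++#################
136 ##########.........#####++.++#####++..++#####++..#################
142 ##########+........+###++...++++#+++...+++#+++...#################
148 ##########+.........+++........+......++.++......#################
154 ##########+..................+##.....+###++.....##################
1
[... 1002 characters left out ...]
########...+++++++##########################+++##......+#####
250 #########++##...+++++++##########################+++##......+#####
256 ###+......###...++++++++#########################+++##............
262 #+........##+...++++++++#########################+++##+...........
268 ..........##....++++++++#+++########++###########+++###...........
274 ................+++++++++++++++++++++++##########++++##...........
280 ................++++++++++++++++++++++++++######+++++##...........
286 ................++++++++++++++++++++++++++++++++.....##+..........
292 ................++++++++++++++++++++++++++++++++..................
298 ................+++++++++++++++++++++++++########+................
```

```bash
python3 inch.py '[[0.05,0,0,-0.01,0],[0.05,0,0,-0.02,0],[0.05,0,0,-0.02,0],[0.05,0,0,-0.01,0],[0.05,0,0,0,0]]'
python3 - <<'E'
from h import *
s=robot.read_state();print(s['tool_pos'],s['force'],inov(s['tool_pos']))
w=shot('wrist','w24');print(rim(w))
im=cv2.imread('pics/w24.png');g=cv2.cvtColor(im,cv2.COLOR_BGR2GRAY)
for r in range(90,320,6): print(r,''.join('#' if v>120 else '+' if v>85 else '.' for v in g[r,180:376:3]))
E
```

```text
t: 28.7
tool_pos: [0.5003, 0.0685, 0.1681]
orientation: [-3.14, 0.11, -0.004]
force: [0.2, -0.6, -1.4]
opening: 0.0599
gripper_force: 12.0
[0.50025719 0.06848227 0.16814156] [ 0.1504116  -0.6201236  -1.43489759] (np.float64(-0.1169052495395482), np.float64(-0.06764928988419802))
('tilt 49.1', 'res 0.61', 'row 181-244', array([-0.07421887,  0.13445287]), array([ 0.04334281, -0.029371  ]))
90 ..................................................................
96 ##################################################################
102 .............###..................................................
108 .............###..................................................
114 .............###...............++......##++.......................
120 .............+##......++#++..++##++..++###+.......................
126 ####+###########..............+.......+......+###+++++####+##.....
132 ################.........+#######..#####++++#################.....
138 ################.........+###################################.....
144 ################..........##################################+....+
1
[... 1357 characters left out ...]
.....##+...++++++++#########################+++###...........
270 ..........++....++++++++++++++++#+++++###########+++###...........
276 ................+++++++++++++++++++++++++########++++##...........
282 ................+++++++++++++++++++++++++++#####..+++##...........
288 ................++++++++++++++++++++++++++++++++.....##+..........
294 ................++++++++++++++++++++++++++++++++..................
300 .................+++++++++++++++++++++++.########++...............
306 .........................................######+.++++.............
312 ......................................................+...........
318 ..................................................................
```

```bash
python3 inch.py '[[0.05,-0.015,0,0,0],[0.05,-0.02,0,0,0],[0.05,-0.02,0,0,0],[0.05,-0.02,0,0,0],[0.05,-0.015,0,0,0],[0.05,-0.001,0,0.01,0],[0.05,0,0,0.01,0],[0.05,-0.003,0,0.004,0],[0.05,-0.003,0,0.004,0],[0.05,-0.003,0,0.004,0],[0.05,0,0,0,0]]'
python3 - <<'E'
from h import *
s=robot.read_state();print(s['tool_pos'],s['force'],inov(s['tool_pos']))
w=shot('wrist','w25');print(rim(w),rim1(w,0),rim1(w,1))
E
```

```text
t: 29.85
tool_pos: [0.3989, 0.0754, 0.1336]
orientation: [3.139, -0.11, -0.003]
force: [-0.7, 1.3, -1.1]
opening: 0.0598
gripper_force: 12.0
[0.39889848 0.07538931 0.13358173] [-0.72539377  1.33244435 -1.06950124] (np.float64(-0.21849839146708133), np.float64(-0.06800681242225697))
('tilt -11.7', 'res 1.69', 'row 176-244', array([-0.16285258,  0.16848309]), array([0.05561848, 0.03773017])) ('tilt -11.7', 'res 1.69', 'row 176-244', array([-0.16285258,  0.16848309]), array([0.05561848, 0.03773017])) ('tilt 17.6', 'res 7.69', 'row 140-244', array([-0.15197825,  0.15666859]), array([0.06649281, 0.02591567]))
```

Run:
```python
from h import *
w=load('w25');im=w['image'].astype(int);b=im[...,1]-im[...,2]
for r in range(90,300,7): print(r,''.join('#' if v>11 else '+' if v>6 else '.' for v in b[r,150:410:3]))
```

```text
90 +..+......+.............................+.......+........................+.............
97 .....++..+........................................+....................................
104 ..+.......+...+...................+..+...+.........+..............+....................
111 ...+..............+...................+....................+..............+............
118 .++...+++......+......................................+..+...+......+..................
125 ..................+++...............+..................+.......+.......+...............
132 ..+..................+......................+.........+..+..+..........................
139 .....++............+##+...........+.................+.........++#+.....................
146 .........+........+#+.........................................++##.....................
153 ........+........+##..+............+.+..........+.............+++#+....................
160 ................+#+++++..............+.............+.........++++##+.+...+.............
167 ...............+#++++........................................++++++++.................
[... 957 characters left out ...]
#+++++++####################++++++++###.................
251 ...............###+.+.++.++++#+++++++++####################++++++++###.................
258 ............+++###++++++.++++++++++++++####################++++++####+.................
265 ...........+++++###.+.+.+.#++++#++##+++####################+++++++###+.+++.............
272 .........+++++++#+#+++...++#++++++++++++++++++++++#########++++++###+.++++++...........
279 .......+##++++++.++++....++#++++++##+++++++++++++#+++#####+++++++###++++++++++.........
286 .....+#+++.+...+.+++++.++.++++++#++##+++#+++++##++#+++++++....+++###++++++++++++.......
293 .....+++...+++...+++.+.++.+++++++++++++++++++++++#++++####.......++........+++.........
```

```bash
python3 inch.py '[[0.05,0,0,-0.02,0],[0.05,0,0,-0.02,0],[0.05,0,0.014,0,0],[0.05,0.009,0.0194,0,0],[0.05,0.009,0.0194,0,0],[0.05,0.009,0.0194,0,0],[0.05,0.009,0.0194,0,0],[0.05,0.009,0.0194,0,0],[0.05,0.009,0.0194,0,0],[0.05,0.009,0.0194,0,0],[0.05,0.009,0.0194,0,0],[0.05,0.009,0.0194,0,0],[0.05,0.009,0.0194,0,0],[0.05,0.0087,0,0,0],[0.05,0,0,0.02,0],[0.05,0,0,0.03,0],[0.05,0,0,0.03,0],[0.05,0,0,0.01,0],[0.05,0,0,0,0]]'
python3 - <<'E'
from h import *
s=robot.read_state();print(s['tool_pos'],s['force'])
w=shot('wrist','w26');im=w['image'].astype(int);m=(im[...,1]>110)&(abs(im[...,0]-im[...,1])<14)&((im[...,1]-im[...,2])>8)
for r in range(90,300,10): print(r,''.join('#' if v else '.' for v in m[r,150:410:3]))
E
```

```text
t: 31.8
tool_pos: [0.4819, -0.1379, 0.0826]
orientation: [-3.138, 0.11, 0.007]
force: [-0.1, 0.3, -1.1]
opening: 0.06
gripper_force: 12.0
[ 0.48193337 -0.13785659  0.08262446] [-0.08443172  0.28814781 -1.06017626]
90 .......................................................................................
100 .......................................................................................
110 .......................................................................................
120 .......................................................................................
130 .......................................................................................
140 ....................##........................................###......................
150 ..................###...........................................###....................
160 .................##..............................................###...................
170 ...............###.................................................###.................
180 ............###########################################
[... 344 characters left out ...]
################################.....###................
230 ..............###..................##########################......####................
240 ...............###.....................#####################.......###.................
250 ...............###............#..#..##.#####################......####.................
260 ...............####....................####################.......###..................
270 ................###..............................##########......####..................
280 .....................................................#####.......###...................
290 .....................................................##..........##....................
```

Run:
```python
from h import *
w=load('w26'); g=np.array([.4819,-.1379,.0796])
def at(l,r,row):
    o,d=ray(w,(l+r)/2,row); X=o+d*w['fx']*.06/(r-l); v=X-g; return round(v[:2]@EX,4),round(v[2],4)
print('edge180',at(186,367.5,180),'rim270',at(198.5,352,270),'low140',at(210,353-18,140), at(210,353,140))
print(robot.read_state()['q'])
```

```text
edge180 (np.float64(0.0542), np.float64(0.0363)) rim270 (np.float64(0.0169), np.float64(0.0253)) low140 (np.float64(0.0643), np.float64(-0.0192)) (np.float64(0.0654), np.float64(0.0018))
[-3.81092861e-01  4.59353260e-03  1.91561862e+00  7.77670246e-06
  1.22293041e+00  1.25956203e+00]
```

```bash
python3 inch.py '[[0.05,-0.008,0,0,0],[0.05,0,0,0.01,0],[0.05,0,0,0.005,0],[0.05,0,0,0.005,0],[0.05,0,0,0,0]]'; python3 inch.py '[[0.05,0,0,0.004,0],[0.05,0,0,0.004,0],[0.05,0,0,0.004,0],[0.05,0,0,0,0]]'
python3 - <<'E'
from h import *
s=robot.read_state();print(s['tool_pos'],s['force'])
w=shot('wrist','w27');print(rim(w))
E
```

```text
t: 32.35
tool_pos: [0.4749, -0.1381, 0.0637]
orientation: [-3.139, 0.11, 0.002]
force: [0.1, -0.3, -1.1]
opening: 0.0597
gripper_force: 12.0
t: 32.75
tool_pos: [0.4752, -0.1383, 0.0519]
orientation: [-3.139, 0.11, 0.001]
force: [-1.2, -0.1, -2.0]
opening: 0.0601
gripper_force: 12.0
[ 0.47518381 -0.13825687  0.05188686] [-1.24478301 -0.11615517 -1.970661  ]
('tilt 75.7', 'res 9.61', 'row 134-244', array([-0.05959217,  0.04198045]), array([ 0.06744737, -0.00719646]))
```

Run:
```python
from h import *
w=load('w27');im=w['image'].astype(int);m=(im[...,1]>110)&(abs(im[...,0]-im[...,1])<14)&((im[...,1]-im[...,2])>8)
for r in range(100,300,8): print(r,''.join('#' if v else '.' for v in m[r,150:410:3]))
s=shot('scene','s27');
cv2.imwrite('pics/v27.png',cv2.resize(np.hstack([cv2.imread('pics/w27.png'),cv2.resize(cv2.imread('pics/s27.png')[150:250,200:300],(420,420),interpolation=3)]),None,fx=.8,fy=.8))
```

```text
100 .......................................................................................
108 .......................................................................................
116 .......................................................................................
124 .......................................................................................
132 .......................................................................................
140 ....................##........................................###......................
148 ..................###...........................................##.....................
156 .................###.............................................##....................
164 ................##................................................###..................
172 ...............##..................................................###.................
180 .............###########################################################...............
188 ............###.......####################.......##################..####...........
[... 499 characters left out ...]
.......######################.......###.................
244 ...............###.....................#####################.......###.................
252 ...............###.......#.............####################.......####.................
260 ...............###.....................####################.......###..................
268 ................###.....................######.############.......###..............#...
276 ..................................................#########......###...................
284 .................................................................###...................
292 ......................................................###........##....................
```

View pics/v27.png

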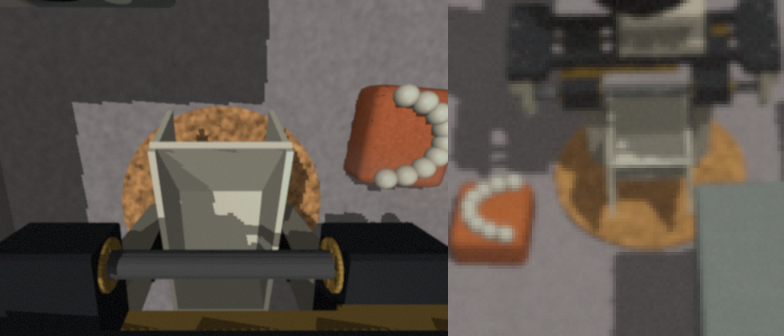

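```bash
python3 inch.py '[[0.05,-0.005,0,0,0],[0.05,0,0,0.004,0],[0.05,0,0,0.004,0],[0.05,0,0,0.003,0],[0.05,0,0,0.003,0],[0.05,0,0,0,0]]'
python3 - <<'E'
from h import *
s=robot.read_state();print(s['tool_pos'],s['force'])
w=shot('wrist','w28');im=w['image'].astype(int);m=(im[...,1]>110)&(abs(im[...,0]-im[...,1])<14)&((im[...,1]-im[...,2])>8)
for r in range(110,300,10): print(r,''.join('#' if v else '.' for v in m[r,150:410:3]))
E
```

```text
t: 33.45
tool_pos: [0.4719, -0.1385, 0.0395]
orientation: [3.139, -0.11, 0.005]
force: [2.1, -0.6, 4.1]
opening: 0.06
gripper_force: 12.0
[ 0.47193686 -0.13854967  0.03950358] [ 2.05784904 -0.60338018  4.14276064]
110 .......................................................................................
120 .......................................................................................
130 .......................................................................................
140 .......................................................................................
150 ................####............................................###....................
160 ..............#####################################################.###................
170 ..............###....#############################################..###................
180 ..............###......###########################################.####................
190 ...............###........#######################################..###.................
200 ...............###..........##########################
[... 161 characters left out ...]
.##############################....###..................
230 ................###...............###########################.....###..................
240 ................###..................#######################......###..................
250 ................###..................#######################.....####..................
260 ................###..................######################......###...................
270 .................##............................############......###...................
280 ...................................................########......###...................
290 .................................................................##....................
```

```bash
python3 inch.py '[[0.05,0,0,0.003,0],[0.05,0,0,0.002,0],[0.05,0,0,0,0],[0.062,0,0,0,0],[0.066,0,0,0,0],[0.075,0,0,0,0],[0.093,0,0,0,0],[0.093,0,0,0,0],[0.093,0,0,0,0]]'; python3 inch.py '[[0.093,0,0,-0.02,0],[0.093,0,0,-0.04,0],[0.093,0,0,-0.05,0],[0.093,0,0,-0.05,0],[0.093,0,0,-0.04,0],[0.093,0,0,0,0]]'
python3 - <<'E'
from h import *
s=robot.read_state();print(s['tool_pos'],s['force'])
w=shot('wrist','w29');im=w['image'].astype(int);m=((im[...,1]>95)&(abs(im[...,0]-im[...,1])<14)&((im[...,1]-im[...,2])>8)).astype(np.uint8)
n,l,st,c=cv2.connectedComponentsWithStats(m); 
for i in range(1,n):
    if st[i,4]>300: print(st[i],c[i], onz(w,*c[i],.054))
for r in range(60,330,10): print(r,''.join('#' if v else '.' for v in m[r,130:430:4]))
E
```

```text
t: 34.4
tool_pos: [0.4704, -0.138, 0.0334]
orientation: [-3.14, 0.11, 0.0]
force: [0.8, -0.1, 0.7]
opening: 0.0914
gripper_force: 0.0
t: 35.0
tool_pos: [0.4738, -0.1393, 0.2411]
orientation: [3.136, -0.11, 0.017]
force: [0.3, -1.0, 1.0]
opening: 0.0931
gripper_force: 0.0
[ 0.47375177 -0.13931372  0.2410587 ] [ 0.33130543 -0.9751569   0.99682084]
[   0    0   88   33 2718] [42.67402502 15.38815305] [0.65279858 0.05191981 0.054     ]
[ 508   85   50   51 1687] [532.44872555 109.93775934] [ 0.54301393 -0.38638213  0.054     ]
[367 116  45  63 970] [392.10824742 148.07628866] [ 0.51693011 -0.25529777  0.054     ]
[ 243  135   64  119 6581] [275.68196323 191.37380337] [ 0.48264612 -0.14052734  0.054     ]
60 ...........................................................................
70 ...........................................................................
80 ...........................................................................
90 ...........................................................................
100 ......................................................................
[... 1065 characters left out ...]
..............#....#.########...............................
250 .............................###############...............................
260 ...........................................................................
270 ...........................................................................
280 ...........................................................................
290 ...........................................................................
300 ...........................................................................
310 ...........................................................................
320 ...........................................................................
```

```bash
python3 inch.py '[[0.093,0,0,0,-0.143],[0.093,0,0,0,-0.143],[0.093,0,0,0,-0.143],[0.093,0,0,0,-0.143],[0.093,0,0,0,-0.143],[0.093,0,0,0,-0.143],[0.093,0,0,0,-0.143],[0.093,0,0,0,-0.143],[0.093,0,0,0,-0.143],[0.093,0,0,0,-0.143],[0.093,0,0,0,-0.143],[0.093,0,0,0,0]]'
python3 - <<'E'
from h import *
w=load('w29'); f=onz(w,275,135.5,.054);b=onz(w,275,254,.054);print('scoop',f,b,np.linalg.norm(f-b), b+(f-b)*50/115)
cat="""""";
c=shot('top','t30'); im=c['image'].astype(int)
m=((im.min(2)>125)&(im.max(2)-im.min(2)<45)).astype(np.uint8)
n,l,st,ce=cv2.connectedComponentsWithStats(m)
for i in range(1,n):
    if 100<st[i,4]<700 and 300<ce[i][0]<480: print(st[i],ce[i],onz(c,*ce[i],.06))
go(.636,-.261,.2,-4.1)
E
```

```text
t: 36.25
tool_pos: [0.4697, -0.1377, 0.2316]
orientation: [-2.291, -2.146, 0.002]
force: [-0.4, 0.2, 0.2]
opening: 0.0929
gripper_force: 0.0
scoop [ 0.53656147 -0.14363183  0.054     ] [ 0.41671775 -0.13522304  0.054     ] 0.12013835503745147 [ 0.46882371 -0.13887904  0.054     ]
[450 117  21  21 337] [460.40356083 126.81305638] [ 0.78818183 -0.52321852  0.06      ]
[350 155  19  21 230] [358.63478261 165.9       ] [ 0.68330083 -0.27247622  0.06      ]
[393 216  19  19 231] [402.3982684  224.68831169] [ 0.54217876 -0.38105487  0.06      ]
[431 228  20  21 315] [440.1015873  238.54920635] [ 0.51105219 -0.47305351  0.06      ]
t 36.3 pos [ 0.4698 -0.1377  0.2319] yaw -4.1 q6 -0.32 SHIFT [-0.1112  0.1746  0.0314] TURN 0.00048788053311455434
```

```bash
python3 inch.py '[[0.093,-0.0149,0.0278,0,0],[0.093,-0.0149,0.0278,0,0],[0.093,-0.0149,0.0278,0,0],[0.093,-0.0149,0.0278,0,0],[0.093,-0.0149,0.0278,0,0],[0.093,-0.0149,0.0278,0,0],[0.093,-0.0149,0.0278,0,0],[0.093,-0.0149,0.0278,0,0],[0.093,0,0,0,0],[0.093,0,0,0,0]]'
cat >> h.py <<'E'
def moulds(c,z,lo=120,hi=6000,thr=115):
    im=c['image'].astype(int); m=((im.min(2)>thr)&(im.max(2)-im.min(2)<50)).astype(np.uint8)
    n,l,st,ce=cv2.connectedComponentsWithStats(m)
    for i in range(1,n):
        if lo<st[i,4]<hi and .7<st[i,2]/st[i,3]<1.4:
            u,v=st[i,0]+(st[i,2]-1)/2,st[i,1]+(st[i,3]-1)/2
            print(st[i],onz(c,u,v,z).round(4),'diam',(st[i,2]/c['fx']*(c['R'][2]@onz(c,u,v,z)+c['t'][2])).round(4),'oven',np.round(inov(onz(c,u,v,z)),4))
E
python3 - <<'E'
from h import *
moulds(shot('wrist','w31'),.06); go(.683,-.2725,.051,-4.1)
E
```

```text
t: 37.3
tool_pos: [0.6839, -0.272, 0.2311]
orientation: [-2.297, -2.139, 0.002]
force: [0.7, 0.5, -0.3]
opening: 0.0929
gripper_force: 0.0
[ 252  180   48   46 1439] [ 0.6833 -0.272   0.06  ] diam 0.0457 oven [ 0.09   -0.3942]
[129 377  28  28 445] [ 0.5194 -0.4769  0.06  ] diam 0.0314 oven [-0.0588 -0.6103]
t 37.4 pos [ 0.6838 -0.2717  0.2323] yaw -4.0 q6 -0.38 SHIFT [-0.001  -0.0004  0.1813] TURN 0.0010974854389321671
```

Mould A confirmed at (0.6833, −0.272); grasp it.

```bash
python3 inch.py '[[0.093,0,0,0.03,0],[0.093,0,0,0.04,0],[0.093,0,0,0.04,0],[0.093,0,0,0.04,0],[0.093,0,0,0.03,0],[0.093,0,0,0.0005,0],[0.093,0,0,0,0],[0.04,0,0,0,0],[0.04,0,0,0,0],[0.04,0,0,0,0],[0.04,0,0,0,0],[0.04,0,0,0,0],[0.04,0,0,0,0]]' 25; python3 inch.py '[[0.04,0,0,-0.01,0],[0.04,0,0,-0.04,0],[0.04,0,0,-0.04,0],[0.04,0,0,-0.04,0],[0.04,0,0,-0.04,0],[0.04,0,0,-0.02,0],[0.04,0,0,0,0]]'
python3 - <<'E'
from h import *
x,y=ov(-.103,.085); print(x,y); go(x,y,.090,-4.1)
moulds(shot('wrist','w32'),.06)
E
```

```text
t: 38.65
tool_pos: [0.6843, -0.2721, 0.0531]
orientation: [-2.296, -2.145, 0.0]
force: [-4.1, -0.3, 2.5]
opening: 0.0496
gripper_force: 1.4
t: 39.35
tool_pos: [0.6861, -0.2729, 0.249]
orientation: [2.29, 2.139, 0.005]
force: [-0.2, -0.4, -2.0]
opening: 0.0474
gripper_force: 25.0
0.5250408821263911 0.2197467033153969
t 39.4 pos [ 0.6861 -0.2729  0.249 ] yaw -3.9 q6 -0.38 SHIFT [ 0.4811 -0.1954  0.1561] TURN 0.0035960916453126107
[440  33  20  19 136] [ 0.8526 -0.1416  0.06  ] diam 0.0179 oven [ 0.2496 -0.252 ]
[490  37  22  23 162] [ 0.899  -0.1495  0.06  ] diam 0.0198 oven [ 0.2964 -0.2566]
```

```bash
python3 inch.py '[[0.04,0.015,-0.0062,0,0],[0.04,0.0301,-0.0122,0,0],[0.04,0.0301,-0.0122,0,0],[0.04,0.0301,-0.0122,0,0],[0.04,0.0301,-0.0122,0,0],[0.04,0.0301,-0.0122,0,0],[0.04,0.0301,-0.0122,0,0],[0.04,0.0301,-0.0122,0,0],[0.04,0.0301,-0.0122,0,0],[0.04,0.0301,-0.0122,0,0],[0.04,0.0301,-0.0122,0,0],[0.04,0.0301,-0.0122,0,0],[0.04,0.0301,-0.0122,0,0],[0.04,0.0301,-0.0122,0,0],[0.04,0.0301,-0.0122,0,0],[0.04,0.0301,-0.0122,0,0],[0.04,0.015,-0.006,0,0],[0.04,0,0,0,0],[0.04,0,0,0,0]]'
python3 - <<'E'
from h import *
x,y=ov(-.103,.085); go(x,y,.0915,-4.1)
E
```

```text
t: 41.3
tool_pos: [0.5218, 0.221, 0.2415]
orientation: [-2.295, -2.145, 0.004]
force: [0.5, -0.3, -3.3]
opening: 0.0473
gripper_force: 25.0
t 41.3 pos [0.5218 0.221  0.2415] yaw -3.9 q6 0.38 SHIFT [-0.0009  0.0036  0.15  ] TURN 0.0042478855907458835
```

```bash
python3 inch.py '[[0.04,-0.001,0.0036,0,0],[0.04,0,0,0.03,0],[0.04,0,0,0.04,0],[0.04,0,0,0.04,0],[0.04,0,0,0.03,0],[0.04,0,0,0,0]]'; python3 inch.py '[[0.04,0,0,0.005,0],[0.04,0,0,0.003,0],[0.04,0,0,0,0]]'
```

```text
t: 41.9
tool_pos: [0.5225, 0.2177, 0.0973]
orientation: [-2.295, -2.14, 0.014]
force: [-1.2, 0.6, -3.6]
opening: 0.0475
gripper_force: 25.0
t: 42.2
tool_pos: [0.5271, 0.2205, 0.0968]
orientation: [2.295, 2.143, 0.004]
force: [-0.4, -0.6, -2.7]
opening: 0.0478
gripper_force: 25.0
```

```bash
python3 inch.py '[[0.04,0,0,0.003,0],[0.04,0,0,0.002,0],[0.04,0,0,0,0]]';python3 inch.py '[[0.04,0,0,0.002,0],[0.04,0,0,0,0]]'
```

```text
t: 42.5
tool_pos: [0.5267, 0.2206, 0.0913]
orientation: [2.295, 2.144, 0.003]
force: [0.6, -1.5, 2.6]
opening: 0.0473
gripper_force: 25.0
t: 42.7
tool_pos: [0.5279, 0.2206, 0.0912]
orientation: [2.294, 2.143, 0.006]
force: [-2.1, -3.1, 13.4]
opening: 0.0475
gripper_force: 25.0
```

Standing on the floor. Release and rise, then look for mould B.

```bash
python3 inch.py '[[0.04,0,0,-0.002,0],[0.06,0,0,0,0],[0.07,0,0,0,0],[0.07,0,0,0,0],[0.07,0,0,0,0],[0.07,0,0,0,0],[0.07,0,0,-0.02,0],[0.07,0,0,-0.04,0],[0.07,0,0,-0.05,0],[0.07,0,0,-0.05,0],[0.07,0,0,0,0]]'
python3 - <<'E'
from h import *
print('w');moulds(shot('wrist','w33'),.098)
print('t');moulds(shot('top','t33'),.06); go(.5415,-.381,.249,-4.1)
E
```

```text
t: 43.8
tool_pos: [0.5295, 0.2216, 0.2595]
orientation: [2.291, 2.141, 0.02]
force: [0.3, 0.4, 0.1]
opening: 0.0701
gripper_force: 0.0
w
t
[ 147  198   60   59 1892] [0.5216 0.1659 0.06  ] diam 0.1449 oven [-0.1025  0.0311]
[140 215  20  20 263] [0.5259 0.2311 0.06  ] diam 0.0483 oven [-0.103   0.0964]
[ 244  354   38   43 1106] [ 0.178  -0.0521  0.06  ] diam 0.0898 oven [-0.4298 -0.2109]
[ 61 400  23  20 279] [0.0888 0.3908 0.06  ] diam 0.0538 oven [-0.5503  0.2244]
t 43.9 pos [0.5269 0.2207 0.2521] yaw -3.9 q6 0.37 SHIFT [-0.5993  0.0554  0.0024] TURN 0.0036027510613354666
```

Run:
```python
from h import *
c=load('t33')
for th in (125,135): print(th);moulds(c,.06,lo=60,thr=th)
```

```text
125
[ 307   62   69   62 1289] [ 0.8658 -0.2261  0.06  ] diam 0.1711 oven [ 0.2687 -0.3353]
[371  63  14  12  65] [ 0.9297 -0.3161  0.06  ] diam 0.0349 oven [ 0.3389 -0.4205]
[373  76  15  15  62] [ 0.8929 -0.3227  0.06  ] diam 0.0373 oven [ 0.3027 -0.4298]
[378  82  22  25 146] [ 0.8656 -0.3442  0.06  ] diam 0.0546 oven [ 0.277  -0.4531]
[ 320  105  117  109 4937] [ 0.7018 -0.3198  0.06  ] diam 0.2872 oven [ 0.1119 -0.4406]
[450 116  22  22 363] [ 0.789  -0.5235  0.06  ] diam 0.0544 oven [ 0.2134 -0.6374]
[ 27 129  48  39 502] [0.7056 0.4806 0.06  ] diam 0.117 oven [0.0584 0.3581]
[  7 169  11  10  71] [0.6404 0.5693 0.06  ] diam 0.0267 oven [-0.013   0.4419]
[448 182  20  17  98] [ 0.6308 -0.5157  0.06  ] diam 0.0489 oven [ 0.055 -0.641]
[ 271  195  145  166 4264] [ 0.4112 -0.2387  0.06  ] diam 0.3488 oven [-0.1837 -0.3804]
[ 147  198   60   59 1884] [0.5216 0.1659 0.06  ] diam 0.1449 oven [-0.1025  0.0311]
[448 199  13  17  70] [ 0.5888 -0.507   0.06  ] diam 0.0317 oven [ 0.0126 -0.6354]
[358 213  60  65 973] [ 0.492  -0.3452  0.06  ] diam 0.1452 oven [-0.0955 -0.4809]
[141 215  1
[... 199 characters left out ...]
 diam 0.0582 oven [-0.0665 -0.603 ]
[462 292  47  43 922] [ 0.3356 -0.5814  0.06  ] diam 0.1128 oven [-0.2346 -0.7276]
[411 316  25  28 214] [ 0.293  -0.4322  0.06  ] diam 0.0598 oven [-0.2878 -0.5819]
135
[450 117  21  21 332] [ 0.7877 -0.5222  0.06  ] diam 0.0519 oven [ 0.212  -0.6363]
[ 148  198   58   59 1800] [0.5216 0.1659 0.06  ] diam 0.14 oven [-0.1025  0.0311]
[141 215  19  19 233] [0.5271 0.23   0.06  ] diam 0.0459 oven [-0.1016  0.0954]
[394 216  18  19 218] [ 0.5414 -0.3813  0.06  ] diam 0.0437 oven [-0.0437 -0.5133]
[431 229  20  20 310] [ 0.5112 -0.474   0.06  ] diam 0.0485 oven [-0.0672 -0.608 ]
[463 293  41  41 821] [ 0.3355 -0.5766  0.06  ] diam 0.0984 oven [-0.2351 -0.7228]
```

```bash
python3 inch.py '[[0.093,-0.018,0.0016,0,0],[0.093,-0.0353,0.0033,0,0],[0.093,-0.0353,0.0033,0,0],[0.093,-0.0353,0.0033,0,0],[0.093,-0.0353,0.0033,0,0],[0.093,-0.0353,0.0033,0,0],[0.093,-0.0353,0.0033,0,0],[0.093,-0.0353,0.0033,0,0],[0.093,-0.0353,0.0033,0,0],[0.093,-0.0353,0.0033,0,0],[0.093,-0.0353,0.0033,0,0],[0.093,-0.0353,0.0033,0,0],[0.093,-0.0353,0.0033,0,0],[0.093,-0.0353,0.0033,0,0],[0.093,-0.0353,0.0033,0,0],[0.093,-0.0353,0.0033,0,0],[0.093,-0.0353,0.0033,0,0],[0.093,-0.0165,0.0016,0,0],[0.093,0,0,0,0],[0.093,0,0,0,0]]'
python3 - <<'E'
from h import *
moulds(shot('wrist','w34'),.06,lo=500,thr=125); go(.5415,-.3813,.051,-4.1)
E
```

```text
t: 45.9
tool_pos: [0.5403, -0.3806, 0.2478]
orientation: [-2.294, -2.142, 0.0]
force: [-0.7, 1.2, 0.4]
opening: 0.0929
gripper_force: 0.0
t 46.0 pos [ 0.5406 -0.3802  0.2484] yaw -3.9 q6 -0.62 SHIFT [-0.0014  0.0013  0.1974] TURN 0.0038658945851944688
```

```bash
python3 inch.py '[[0.093,-0.001,0.001,0.03,0],[0.093,0,0,0.04,0],[0.093,0,0,0.04,0],[0.093,0,0,0.04,0],[0.093,0,0,0.03,0],[0.093,0,0,0.0165,0],[0.093,0,0,0,0],[0.093,0,0,0,0],[0.04,0,0,0,0],[0.04,0,0,0,0],[0.04,0,0,0,0],[0.04,0,0,0,0],[0.04,0,0,0,0],[0.04,0,0,0,0],[0.04,0,0,0,0],[0.04,0,0,0,0]]'; python3 inch.py '[[0.04,0,0,-0.01,0],[0.04,0,0,-0.04,0],[0.04,0,0,-0.04,0],[0.04,0,0,-0.04,0],[0.04,0,0,-0.04,0],[0.04,0,0,-0.02,0],[0.04,0,0,0,0]]'
python3 - <<'E'
from h import *
moulds(load('w34'),.06,lo=300,thr=105)
x,y=ov(-.103,.018); go(x,y,.249,-4.1)
E
```

```text
t: 47.55
tool_pos: [0.5419, -0.3825, 0.0536]
orientation: [2.296, 2.145, 0.0]
force: [0.2, 0.1, 0.9]
opening: 0.0473
gripper_force: 25.0
t: 48.25
tool_pos: [0.5434, -0.3837, 0.2489]
orientation: [2.29, 2.139, 0.002]
force: [0.6, -0.5, -3.2]
opening: 0.0473
gripper_force: 25.0
[ 45  70  39  38 316] [ 0.3522 -0.2636  0.06  ] diam 0.036 oven [-0.2408 -0.4095]
[ 256  176   46   46 1380] [ 0.5428 -0.3804  0.06  ] diam 0.046 oven [-0.0424 -0.5124]
[375 349  40  39 542] [ 0.6629 -0.5886  0.06  ] diam 0.0461 oven [ 0.0923 -0.7114]
[119 350  48  61 644] [ 0.3702 -0.5857  0.06  ] diam 0.056 oven [-0.1999 -0.7294]
t 48.2 pos [ 0.5434 -0.3837  0.2489] yaw -3.9 q6 -0.62 SHIFT [ 0.5338 -0.0595 -0.0028] TURN 0.0035974256466365607
```

```bash
python3 inch.py '[[0.04,0.0157,-0.0018,0,0],[0.04,0.0314,-0.0035,0,0],[0.04,0.0314,-0.0035,0,0],[0.04,0.0314,-0.0035,0,0],[0.04,0.0314,-0.0035,0,0],[0.04,0.0314,-0.0035,0,0],[0.04,0.0314,-0.0035,0,0],[0.04,0.0314,-0.0035,0,0],[0.04,0.0314,-0.0035,0,0],[0.04,0.0314,-0.0035,0,0],[0.04,0.0314,-0.0035,0,0],[0.04,0.0314,-0.0035,0,0],[0.04,0.0314,-0.0035,0,0],[0.04,0.0314,-0.0035,0,0],[0.04,0.0314,-0.0035,0,0],[0.04,0.0314,-0.0035,0,0],[0.04,0.0314,-0.0035,0,0],[0.04,0.0157,-0.0017,0,0],[0.04,0,0,0,0],[0.04,0,0,0,0]]'
python3 - <<'E'
from h import *
c=shot('wrist','w35');moulds(c,.098,lo=300,thr=115);print('-');moulds(c,.098,lo=300,thr=100);x,y=ov(-.103,.018); go(x,y,.0916,-4.1)
E
```

```text
t: 50.25
tool_pos: [0.5183, 0.1536, 0.2424]
orientation: [-2.295, -2.145, 0.003]
force: [0.3, -0.1, -3.0]
opening: 0.0476
gripper_force: 25.0
-
t 50.3 pos [0.5185 0.1532 0.2427] yaw -3.9 q6 0.26 SHIFT [0.     0.0019 0.1511] TURN 0.0032515582502060415
```

```bash
python3 inch.py '[[0.04,0,0.002,0,0],[0.04,0,0,0.03,0],[0.04,0,0,0.04,0],[0.04,0,0,0.04,0],[0.04,0,0,0.03,0],[0.04,0,0,0.005,0],[0.04,0,0,0,0],[0.04,0,0,0,0]]'; python3 inch.py '[[0.04,0,0,0.003,0],[0.04,0,0,0.002,0],[0.04,0,0,0,0]]'
```

```text
t: 51.1
tool_pos: [0.5224, 0.1539, 0.1007]
orientation: [2.295, 2.143, 0.004]
force: [0.9, 0.4, -3.5]
opening: 0.0476
gripper_force: 25.0
t: 51.4
tool_pos: [0.5211, 0.1541, 0.0941]
orientation: [2.295, 2.144, 0.001]
force: [-0.7, 0.6, -3.0]
opening: 0.0477
gripper_force: 25.0
```

```bash
python3 inch.py '[[0.04,0,0,0.002,0],[0.04,0,0,0.002,0],[0.04,0,0,0,0],[0.04,0,0,0,0]]'; python3 inch.py '[[0.06,0,0,0,0],[0.07,0,0,0,0],[0.07,0,0,0,0],[0.07,0,0,0,0],[0.07,0,0,0,0],[0.07,0,0,-0.02,0],[0.07,0,0,-0.04,0],[0.07,0,0,-0.05,0],[0.07,0,0,-0.05,0],[0.07,0,0,-0.02,0],[0.07,0,0,0,0]]'
python3 - <<'E'
from h import *
for n in('wrist','top','scene'):
    print(n);c=shot(n,n+'36');moulds(c,.098,lo=150 if n!='wrist' else 500,thr=130);
x,y=ov(-.23,0); go(x,y,.26,-94)
E
```

```text
t: 51.8
tool_pos: [0.5222, 0.1541, 0.0914]
orientation: [2.294, 2.143, 0.004]
force: [-1.2, -2.1, 7.8]
opening: 0.0478
gripper_force: 25.0
t: 52.9
tool_pos: [0.5229, 0.1545, 0.2745]
orientation: [2.293, 2.142, 0.011]
force: [-0.3, 0.5, -0.2]
opening: 0.0702
gripper_force: 0.0
wrist
[ 251  106   48   50 1483] [0.5278 0.2209 0.098 ] diam 0.044 oven [-0.1003  0.0863]
[ 251  178   46   45 1247] [0.5224 0.1558 0.098 ] diam 0.0445 oven [-0.1011  0.0211]
top
[450 117  21  21 336] [ 0.7778 -0.5073  0.098 ] diam 0.0502 oven [ 0.2011 -0.6221]
[ 209  202   41   57 1372] [0.517  0.0353 0.098 ] diam 0.0958 oven [-0.0978 -0.0995]
[431 229  20  20 313] [ 0.5106 -0.4607  0.098 ] diam 0.0469 oven [-0.0688 -0.5947]
[463 293  41  41 854] [ 0.3408 -0.5598  0.098 ] diam 0.0951 oven [-0.231  -0.7057]
scene
[109 205  22  16 268] [ 0.5454 -0.4573  0.098 ] diam 0.0494 oven [-0.0343 -0.5889]
[ 63 268  28  24 491] [ 0.7104 -0.5165  0.098 ] diam 0.0547 oven [ 0.1345 -0.6361]
[ 12 274  52  47 864] [ 0.74   -0.5809  0.098 ] diam 0.0982 oven [ 0.1687 -0.6982]
t 53.0 pos [0.5201 0.1539 0.2679] yaw -3.9 q6 0.26 SHIFT [-0.0185 -0.1269  0.0081] TURN 1.5726147084304711
```

```bash
python3 inch.py '[[0,-0.0065,-0.025,0,0],[0,-0.006,-0.034,0,0],[0,-0.006,-0.034,0,0],[0,0,-0.034,0,0],[0,0,0,0.02,0],[0,0,0,0.04,0],[0,0,0,0.04,0],[0,0,0,0.035,0],[0,0,0,0.018,0],[0,0,0,0,0],[0,0,0,0,0]]' 20
python3 - <<'E'
from h import *
s=robot.read_state();print(inov(s['tool_pos']),s['tool_pos'],s['opening'])
x,y=ov(-.0335,0); go(x,y,.114)
E
```

```text
t: 54.15
tool_pos: [0.3918, 0.144, 0.1155]
orientation: [-2.295, -2.144, 0.004]
force: [0.0, 0.1, 0.2]
opening: 0.0001
gripper_force: 0.0
(np.float64(-0.2305108144726008), np.float64(-0.00011691206629924089)) [0.39177075 0.14396432 0.11553795] 0.00012481792857149416
t 54.1 pos [0.3918 0.144  0.1155] yaw -3.9 q6 0.30 SHIFT [-0.0006  0.197   0.001 ] TURN None
```

```bash
python3 inch.py '[[0,0,0.010,0,0],[0,0,0.010,0,0],[0,0,0.006,0,0],[0,0,0.004,0,0],[0,0,0.005,0,0],[0,0,0.007,0,0],[0,0,0.009,0,0],[0,0,0.010,0,0],[0,0,0.010,0,0],[0,0,0.010,0,0],[0,0,0.010,0,0],[0,0,0.010,0,0],[0,0,0.010,0,0],[0,0,0.010,0,0],[0,0,0.010,0,0],[0,0,0.010,0,0],[0,0,0.010,0,0],[0,0,0.010,0,0],[0,0,0.008,0,0],[0,0,0,0,0]]'
python3 - <<'E'
from h import *
s=robot.read_state();print(inov(s['tool_pos']),s['tool_pos'],s['force'])
E
```

```text
t: 56.15
tool_pos: [0.5631, 0.1329, 0.1169]
orientation: [2.295, 2.144, 0.003]
force: [0.5, 0.2, 0.7]
opening: 0.0003
gripper_force: 0.0
(np.float64(-0.058784805025371624), np.float64(0.0011160745044414913)) [0.56314543 0.13291618 0.11692424] [0.4676386  0.24005515 0.74973652]
```

```bash
python3 inch.py '[[0,0,0.006,0,0],[0,0,0.006,0,0],[0,0,0.004,0,0],[0,0,0.003,0,0],[0,0,0,0,0]]';python3 inch.py '[[0,0,0.003,0,0],[0,0,0.002,0,0],[0,0,0,0,0]]'; python3 inch.py '[[0,0,0.003,0,0],[0,0,0.002,0,0],[0,0,0,0,0]]'
python3 - <<'E'
from h import *
s=robot.read_state();print(inov(s['tool_pos']),s['tool_pos'],s['force'])
E
```

```text
t: 56.65
tool_pos: [0.5811, 0.1315, 0.1168]
orientation: [2.295, 2.144, 0.001]
force: [-0.3, -0.1, 0.4]
opening: 0.0001
gripper_force: 0.0
t: 56.95
tool_pos: [0.5857, 0.1311, 0.1166]
orientation: [2.296, 2.144, 0.0]
force: [-0.7, 0.4, -0.8]
opening: 0.0009
gripper_force: 0.4
t: 57.25
tool_pos: [0.5907, 0.1307, 0.1165]
orientation: [2.296, 2.144, 0.0]
force: [-1.7, -0.1, 0.4]
opening: 0.0006
gripper_force: 0.5
(np.float64(-0.031139078117706217), np.float64(0.0008852741500620441)) [0.59070391 0.13070937 0.11648859] [-1.74742844 -0.07644487  0.36365685]
```

```bash
python3 inch.py '[[0,0,0.003,0,0],[0,0,0,0,0]]'; python3 inch.py '[[0,0,0.003,0,0],[0,0,0,0,0]]'
python3 - <<'E'
from h import *
s=robot.read_state();print(inov(s['tool_pos']),s['tool_pos'],s['force'])
c=shot('top','top40');g=cv2.cvtColor(c['image'],cv2.COLOR_RGB2GRAY)
for yy,z in ((-.09,.078),(-.12,.078),(.03,.112)):
    print(yy,[(round(float(x),3),int(g[tuple(np.round(proj(c,[*ov(x,yy),z])).astype(int)[::-1])])) for x in np.arange(-.05,.004,.003)])
E
```

```text
t: 57.45
tool_pos: [0.592, 0.1306, 0.1164]
orientation: [-2.294, -2.143, 0.004]
force: [-10.8, 0.5, 7.0]
opening: 0.0004
gripper_force: 5.6
t: 57.65
tool_pos: [0.5923, 0.1306, 0.1164]
orientation: [-2.29, -2.141, 0.012]
force: [-26.7, -0.1, 20.0]
opening: 0.0004
gripper_force: 14.1
(np.float64(-0.029590221522426817), np.float64(0.0009024414010389205)) [0.59225003 0.13061576 0.11637625] [-26.7396093   -0.10640762  19.95869865]
-0.09 [(-0.05, 68), (-0.047, 66), (-0.044, 64), (-0.041, 64), (-0.038, 65), (-0.035, 65), (-0.032, 67), (-0.029, 65), (-0.026, 66), (-0.023, 67), (-0.02, 65), (-0.017, 67), (-0.014, 78), (-0.011, 80), (-0.008, 81), (-0.005, 80), (-0.002, 81), (0.001, 82)]
-0.12 [(-0.05, 67), (-0.047, 67), (-0.044, 64), (-0.041, 65), (-0.038, 67), (-0.035, 67), (-0.032, 66), (-0.029, 66), (-0.026, 65), (-0.023, 66), (-0.02, 67), (-0.017, 75), (-0.014, 79), (-0.011, 77), (-0.008, 80), (-0.005, 80), (-0.002, 81), (0.001, 81)]
0.03 [(-0.05, 85), (-0.047, 86), (-0.044, 86), (-0.041, 99), (-0.038, 101), (-0.035, 143), (-0.032, 142), (-0.029, 142), (-0.026, 146), (-0.023, 145), (-0.02, 146), (-0.017, 146), (-0.014, 151), (-0.011, 152), (-0.008, 153), (-0.005, 151), (-0.002, 151), (0.001, 151)]
```

```bash
python3 inch.py '[[0,0,-0.01,0,0],[0,0,-0.012,-0.01,0],[0,0,0,-0.03,0],[0,0,0,-0.04,0],[0,0,0,-0.025,0],[0,0.0263,-0.0274,0,0],[0,0.0263,-0.0274,0,0],[0,0.0263,-0.0274,0,0],[0,0.0263,-0.0274,0,0],[0,0.0263,-0.0274,0,0],[0,0.0263,-0.0274,0,0],[0,0.0263,-0.0274,0,0],[0,0.0263,-0.0274,0,0],[0,0,0,0,0]]'
python3 - <<'E'
from h import *
s=robot.read_state();print(inov(s['tool_pos']),s['tool_pos'],s['force'])
x,y=ov(-.2686,.2116); go(x,y,.125,-4.1)
c=shot('top','top41'); im=c['image'].astype(int)
g=cv2.cvtColor(c['image'],cv2.COLOR_RGB2GRAY)
# tab check + door bright top strip
for yy,z in ((0,.112),(.03,.112)):
    print(yy,[(round(float(x),3),int(g[tuple(np.round(proj(c,[*ov(x,yy),z])).astype(int)[::-1])])) for x in np.arange(-.05,.004,.003)])
E
```

```text
t: 59.1
tool_pos: [0.3676, 0.3596, 0.2218]
orientation: [-2.29, -2.149, -0.002]
force: [-0.0, -0.4, 0.0]
opening: 0.0007
gripper_force: 0.0
(np.float64(-0.26999516820357156), np.float64(0.21321202142212772)) [0.36763992 0.35957033 0.22179412] [-0.01034417 -0.43629188  0.0430666 ]
t 59.1 pos [0.3676 0.3596 0.2218] yaw -3.7 q6 0.74 SHIFT [-0.0018  0.0014  0.0968] TURN 0.007650783704823053
0 [(-0.05, 61), (-0.047, 61), (-0.044, 61), (-0.041, 62), (-0.038, 62), (-0.035, 62), (-0.032, 62), (-0.029, 62), (-0.026, 62), (-0.023, 59), (-0.02, 58), (-0.017, 74), (-0.014, 133), (-0.011, 68), (-0.008, 73), (-0.005, 76), (-0.002, 75), (0.001, 75)]
0.03 [(-0.05, 63), (-0.047, 61), (-0.044, 60), (-0.041, 60), (-0.038, 61), (-0.035, 62), (-0.032, 61), (-0.029, 61), (-0.026, 60), (-0.023, 58), (-0.02, 60), (-0.017, 68), (-0.014, 132), (-0.011, 91), (-0.008, 74), (-0.005, 75), (-0.002, 76), (0.001, 73)]
```

```bash
python3 inch.py '[[0,0,0,0.03,0],[0,0,0,0.04,0],[0,0,0,0.025,0],[0,0,0,0,0],[0,-0.012,0,0,0],[0,-0.010,0,0,0],[0,-0.010,0,0,0],[0,-0.006,0,0,0],[0,-0.00975,0.0005,0,0],[0,-0.00975,0.0005,0,0],[0,-0.00975,0.0005,0,0],[0,-0.00975,0.0005,0,0],[0,-0.00975,0.0005,0,0],[0,-0.00975,0.0005,0,0]]'; python3 -c "
from h import *
s=robot.read_state();print(inov(s['tool_pos']),s['force']);x,y=ov(-.2509,.060);go(x,y,.125)"
```

```text
t: 60.55
tool_pos: [0.3663, 0.2593, 0.1264]
orientation: [-2.296, -2.145, 0.0]
force: [0.9, 1.2, -0.8]
opening: 0.0004
gripper_force: 0.4
(np.float64(-0.26413246051239003), np.float64(0.1130951011905236)) [ 0.92471704  1.21372908 -0.79683621]
t 60.5 pos [0.3663 0.2593 0.1264] yaw -3.9 q6 0.57 SHIFT [-0.0531  0.013   0.0014] TURN None
```

```bash
python3 inch.py '[[0,-0.0089,0.0022,0,0],[0,-0.0089,0.0022,0,0],[0,-0.0089,0.0022,0,0],[0,-0.0089,0.0022,0,0],[0,-0.0089,0.0022,0,0],[0,-0.0086,0.0022,0,0],[0,-0.0086,0.0052,0,0],[0,-0.0086,0.0052,0,0],[0,-0.0086,0.0052,0,0],[0,-0.0086,0.0052,0,0],[0,-0.0086,0.0052,0,0],[0,-0.0086,0.0052,0,0],[0,-0.0072,0.0074,0,0],[0,-0.0072,0.0074,0,0],[0,-0.0072,0.0074,0,0],[0,-0.0072,0.0074,0,0],[0,-0.0072,0.0074,0,0],[0,-0.0072,0.0074,0,0]]'; python3 -c "
from h import *
s=robot.read_state();print(inov(s['tool_pos']),s['force']);x,y=ov(-.12,-.0656);go(x,y,.125)"
```

```text
t: 62.35
tool_pos: [0.4456, 0.106, 0.1265]
orientation: [-2.296, -2.145, 0.0]
force: [-1.0, 1.3, -0.6]
opening: 0.0002
gripper_force: 0.3
(np.float64(-0.17412121398203106), np.float64(-0.03416423846726717)) [-0.98674974  1.27802515 -0.57166608]
t 62.4 pos [0.4456 0.106  0.1265] yaw -3.9 q6 0.19 SHIFT [-0.0316  0.054   0.0015] TURN None
```

```bash
python3 inch.py '[[0,-0.0053,0.009,0,0],[0,-0.0053,0.009,0,0],[0,-0.0053,0.009,0,0],[0,-0.0053,0.009,0,0],[0,-0.0053,0.009,0,0],[0,-0.0053,0.009,0,0],[0,-0.0024,0.0082,0,0],[0,-0.0024,0.0082,0,0],[0,-0.0024,0.0082,0,0],[0,-0.0024,0.0082,0,0],[0,-0.0024,0.0082,0,0],[0,0,0.004,0,0],[0,0,0,0,0]]'; python3 inch.py '[[0,0,0.004,0,0],[0,0,0.003,0,0],[0,0,0,0,0]]';python3 inch.py '[[0,0,0.003,0,0],[0,0,0.003,0,0],[0,0,0,0,0]]'; python3 -c "
from h import *
s=robot.read_state();print(inov(s['tool_pos']),s['force'])"
```

```text
t: 63.65
tool_pos: [0.5413, 0.056, 0.1266]
orientation: [2.296, 2.144, 0.0]
force: [0.2, 0.3, 0.5]
opening: 0.0009
gripper_force: 0.0
t: 63.95
tool_pos: [0.5475, 0.0556, 0.1264]
orientation: [-2.295, -2.144, 0.002]
force: [-2.3, -0.6, -0.5]
opening: 0.0005
gripper_force: 0.8
t: 64.25
tool_pos: [0.554, 0.0552, 0.1265]
orientation: [2.296, 2.144, 0.0]
force: [-0.1, 0.0, 0.2]
opening: 0.0005
gripper_force: 0.0
(np.float64(-0.062397791251865), np.float64(-0.07707832285350746)) [-0.07421943  0.00221252  0.229641  ]
```

```bash
python3 inch.py '[[0,0,0.003,0,0],[0,0,0,0,0]]'; python3 inch.py '[[0,0,0.003,0,0],[0,0,0,0,0]]';python3 inch.py '[[0,0,0.002,0,0],[0,0,0,0,0]]'; python3 -c "
from h import *
s=robot.read_state();print(inov(s['tool_pos']),s['force'])"
```

```text
t: 64.45
tool_pos: [0.5573, 0.0551, 0.1267]
orientation: [2.295, 2.144, 0.001]
force: [0.7, -0.4, 0.1]
opening: 0.0007
gripper_force: 0.0
t: 64.65
tool_pos: [0.5603, 0.055, 0.1267]
orientation: [2.295, 2.144, 0.001]
force: [0.1, -0.6, 0.9]
opening: 0.0003
gripper_force: 0.0
t: 64.85
tool_pos: [0.5618, 0.0548, 0.1266]
orientation: [-2.295, -2.145, -0.0]
force: [-0.3, -0.1, 0.2]
opening: 0.0006
gripper_force: 0.4
(np.float64(-0.05449994467592325), np.float64(-0.07687055617576934)) [-0.28322657 -0.10660485  0.24263847]
```

```bash
python3 inch.py '[[0,0,0.002,0,0],[0,0,0,0,0]]'; python3 inch.py '[[0,0,0.002,0,0],[0,0,0,0,0]]';python3 inch.py '[[0,0,0.002,0,0],[0,0,0,0,0]]'; python3 -c "
from h import *
s=robot.read_state();print(inov(s['tool_pos']),s['force'])"
```

```text
t: 65.05
tool_pos: [0.562, 0.0548, 0.1265]
orientation: [-2.293, -2.143, 0.005]
force: [-13.2, 0.1, 8.6]
opening: 0.0009
gripper_force: 6.5
t: 65.25
tool_pos: [0.5621, 0.0548, 0.1265]
orientation: [-2.291, -2.141, 0.01]
force: [-24.4, 0.1, 17.2]
opening: 0.0002
gripper_force: 12.8
t: 65.45
tool_pos: [0.5622, 0.0548, 0.1265]
orientation: [-2.289, -2.139, 0.014]
force: [-36.4, 0.6, 26.5]
opening: 0.0002
gripper_force: 19.1
(np.float64(-0.05412041542085976), np.float64(-0.07687427902475294)) [-36.37423146   0.63614018  26.45743431]
```

```bash
python3 inch.py '[[0,0,-0.006,0,0],[0,0,-0.02,0,0],[0,0,-0.03,0,0],[0,0,-0.03,0,0],[0,0,-0.02,-0.03,0],[0,0,0,-0.04,0],[0,0.03,0,-0.04,0],[0,0.04,0,0,0],[0,0.04,0,0,0],[0,0.04,0,0,0],[0,0.04,0,0,0],[0,0.04,0,0,0],[0,0.04,0,0,0],[0,0.04,0,0,0],[0,0,0,0,0],[0,0,0,0,0]]'
python3 - <<'E'
from h import *
s=robot.read_state();print(s['tool_pos'],s['force'])
c=shot('top','top50');sc=shot('scene','scene50')
g=cv2.cvtColor(c['image'],cv2.COLOR_RGB2GRAY).astype(int)
for yy in (.12,.05,-.05,-.1,-.14):
    print(yy,[(round(float(x),3),int(g[tuple(np.round(proj(c,[*ov(x,yy),.142])).astype(int)[::-1])])) for x in np.arange(-.06,.02,.004)])
im=c['image'].astype(int)
def cen(m,n,z,a=100):
    k,l,st,ce=cv2.connectedComponentsWithStats(m.astype(np.uint8))
    for i in range(1,k):
        if st[i,4]>a and 250<ce[i][0]<470 and 150<ce[i][1]<330: print(n,st[i],onz(c,*ce[i],z))
cen((im[...,0]>im[...,2]*2.2)&(im[...,0]>90),'model/mat',.02)
cen((im.min(2)>135)&(im.max(2)-im.min(2)<50),'white',.054)
E
```

```text
t: 67.05
tool_pos: [0.4828, 0.3715, 0.236]
orientation: [2.294, 2.147, -0.001]
force: [1.2, -0.5, 0.8]
opening: 0.0004
gripper_force: 0.0
[0.48275967 0.37154464 0.23597164] [ 1.18507686 -0.48714428  0.76360022]
0.12 [(-0.06, 121), (-0.056, 115), (-0.052, 117), (-0.048, 116), (-0.044, 75), (-0.04, 79), (-0.036, 132), (-0.032, 166), (-0.028, 167), (-0.024, 157), (-0.02, 101), (-0.016, 116), (-0.012, 118), (-0.008, 117), (-0.004, 117), (0.0, 109), (0.004, 161), (0.008, 176), (0.012, 176), (0.016, 176)]
0.05 [(-0.06, 60), (-0.056, 59), (-0.052, 61), (-0.048, 58), (-0.044, 13), (-0.04, 81), (-0.036, 140), (-0.032, 166), (-0.028, 167), (-0.024, 155), (-0.02, 105), (-0.016, 115), (-0.012, 116), (-0.008, 115), (-0.004, 115), (0.0, 104), (0.004, 167), (0.008, 174), (0.012, 175), (0.016, 177)]
-0.05 [(-0.06, 61), (-0.056, 60), (-0.052, 62), (-0.048, 49), (-0.044, 21), (-0.04, 61), (-0.036, 163), (-0.032, 173), (-0.028, 173), (-0.024, 168), (-0.02, 107), (-0.016, 113), (-0.012, 113), (-0.008, 113), (-0.004, 113), (0.0, 114), (0.004, 169), (0.008, 173), (0.012, 173), (0.016, 172)]
-0.1 [(-0.06, 
[... 208 characters left out ...]
(0.0, 121), (0.004, 153), (0.008, 171), (0.012, 170), (0.016, 168)]
-0.14 [(-0.06, 59), (-0.056, 60), (-0.052, 64), (-0.048, 65), (-0.044, 67), (-0.04, 75), (-0.036, 161), (-0.032, 166), (-0.028, 166), (-0.024, 161), (-0.02, 114), (-0.016, 114), (-0.012, 113), (-0.008, 113), (-0.004, 116), (0.0, 115), (0.004, 164), (0.008, 166), (0.012, 167), (0.016, 168)]
model/mat [338 222  17  24 215] [ 0.51612916 -0.24712257  0.02      ]
model/mat [273 232  17  41 255] [ 0.47028437 -0.08883708  0.02      ]
model/mat [319 232  10  39 136] [ 0.46626644 -0.19321016  0.02      ]
white [288 225  29  49 825] [ 0.47954504 -0.14252785  0.054     ]
white [431 229  19  20 293] [ 0.51028419 -0.47491412  0.054     ]
```

```bash
python3 -c "
from plant import robot
print(robot.close_job())"
```

```text
the job is handed in; nothing more can be done
None
```

I handed in the job at about 67 s, with no verdict returned. The 3 balls are in the pan, the 2 moulds are upright in the bay (one was knocked about 5 cm aside and re-found), the tray is home, the door is shut, and the empty scoop is level about 7 mm from its mat's centre; the last picture showed the model and jar in place.

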